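Put the peg blanks away in the bayonet drying drum

ROBOT

A 6-joint arm with a two-finger parallel gripper is mounted at the origin on the work surface. World frame = base frame: x ahead of the robot, y to its left, z up, the work surface at z = 0. Lengths are in m, angles in degrees, forces in N, time in s.
With the tool pointing down it reaches from about 0.3 to 0.85 m from the base axis. Payload 5.4 kg.
Tool frame: the origin (TCP) lies midway between the tips of the shut fingers; the grasp point (between the pads) lies 19 mm behind it; z points along the fingers, y is the line along which they close (so a half turn about z gives the same grasp; the last joint's range is limited). The gripper opens to 85 mm and grips with 20 to 120 N. Pads are 22 mm wide; open, the fingers measure 114 mm over their backs; the gripper's body (76 mm by 85 mm) begins 54 mm behind the grasp point. The pads swing forward as they close: fully open they stand 13 mm farther back than shut.
Start: joints at [-79.647, 9.076, 91.501, -0, 79.423, -12.038], TCP at [0.219, -0.532, 0.231] pointing down, gripper open.
Joint ranges: [-166.64, 166.64], [-54.1, 131.32], [10.49, 154.53], [-73.88, 253.88], [9.74, 151.15], [-171.62, 171.62]. Speed limits (degrees/s): [147.25, 147.25, 180, 180, 180, 180].

INTERFACE

Orientations are given as [roll, pitch, yaw] about the fixed x, y, z axes, in that order (R = Rz(yaw) Ry(pitch) Rx(roll)).
In Python, from plant import arm gives the robot as it stands.
- The arm moves only by the shell command python3 -m crank 'ROWS' [FORCE]. ROWS is a JSON object of lists of equal length, an entry for each row: "offset": the shift along the tool's x, y, z in m, a list of three; "dr": the turn, a rotation vector about the tool's x, y, z in degrees, a list of three; "fingers": the finger opening in m, from 0 to 0.0854. In form: {"offset": [[x, y, z], ...], "dr": [[rx, ry, rz], ...], "fingers": [fingers, ...]}. A call has 1 to 12 rows; each row shifts and turns the commanded pose from where the row before left it, along the tool's axes as they then stand; what a row does not reach is not made up. A row lasts 1/8 s, in which the tool goes at most 62.5 mm and 10.7 degrees, less where a joint would pass 70% of its speed; a pose out of reach is approached as far as the arm can. A call with a gripper value outside its range is refused whole. The fingers move at their own pace and stop on an object; FORCE is the grip in N (left out, the last holds). Time passes only in rows, so rows that do not move let the fingers close. It gives the time, the measured TCP pose, the force, the opening and the grip force at its end, in the units of the state.
- arm.get_obs(): the state, without advancing time (a new reading comes with each control period).
- arm.snapshot(name): name is "side" or "top"; returns (picture, depth): 384x512x3 uint8, red, green, blue; 384x512 float32, m along the optical axis (not along the pixel's ray), 0 where there is no reading.
- arm.camera_params(name): a dict with "fx", "fy", "cx", "cy" (pixels), "extrinsics" (4x4, takes a point from camera to world coordinates). Camera axes: x right, y up, looking along -z (the intrinsics and any distortion apply to the point x, -y, -z); pixel columns grow to the right and rows downward; lengths in m; the calibration is good to about 2 mm. A picture is of the moment at which its call begins. camera_params takes no time and is no camera call.
- arm.close_job(): hands the job in; it is judged then, once.
The state is a dict: "time_s": time; "joint_pos": joint angles; "dq": joint speeds; "joint_torque": joint torques, N m; "tcp_pos": TCP position; "tool_rot": TCP orientation; "ft_force": force on the tool from outside, world axes, zero at the start; "moment": the same for the moment, N m; "opening": finger opening in m; "grip_force": force on a finger pad.
Only numpy, scipy, OpenCV 4.12 (cv2) and the standard library are available. Lean on these libraries where they do the work, as an engineer would, in place of code of your own. Each camera call takes 0.05 s, during which the arm holds its last target. There are 200 camera calls.

TASK

Put the peg blanks away to dry: press the drum's bayonet cover down, turn it a quarter turn anticlockwise (seen from above), lift it off and lay it aside on the bench, then put every peg blank inside the drum. Put the cover back on, press it down and turn it clockwise until it is locked again, then push the drum along its slide until it is fully home under the shelf (the red post is there to push on). Leave the jar, the gouge and the plane where they are.

Things in the scene. Friction and masses are not known exactly. Their poses are not given: they have to be found in the camera images.
- cover: Copper disc cover, 123 mm across, 8 mm thick, 0.3 kg; two steel lugs (18 mm wide, 8 mm thick) stick out to 73.5 mm radius at its +x and -x; both ends alike. Origin: centre of the underside, z up. Starts locked in the drum: its x axis along the drum's x (0.09 rad play), underside 76 mm above the drum floor.
- cover_grip (a point): On the cover's axis, 38 mm above its underside: middle of the top of the dark wooden grip bar, 84 mm long (along x, the lug direction), 14 mm wide (y), standing 30 mm above the disc.
- seat (a joint): Four sprung brass pads in the drum that press the cover up against the lug roofs; value = how far they are pushed down, m: 0 free, 0.004 under the locked cover (8 N), stop at 0.017 (15 N). A 5 mm tooth beside each locked lug is cleared at 0.009 or more; aim for 0.012 to 0.015.
- drum_rim (a point): Centre of the drum's mouth, 90 mm above its floor, 110 mm above the bench; axes as drum_floor. Lug roofs cover 45 degrees either side of +x and -x. From locked, the pressed cover turns only anticlockwise; turned 1.1-1.9 rad it is free and rises 4 mm (underside 80 mm above the floor). Lock: set it in at that angle, press down 8 to 11 mm, turn clockwise to the stop, let it rise. Side play 3.5 mm.
- drum_floor (a point): Centre of the copper drum's inner floor (20 mm above the bench). x axis: across the track, through the middles of the two steel lug roofs (red dots); y: along the track, away from the shelf. Inner radius 77, outer 82 mm. Mouth radius 65.5 mm at the roofs; the brass pads on the diagonals reach in to 57 mm radius, 70 to 80 mm above the floor.
- drum_post (a point): Centre of the top of the red push post on the drum's carriage, 22 mm square, top 90 mm above the bench, 125 mm from the drum's axis on its +y side (away from the shelf); free height 65 mm; 32 mm gap to the drum.
- drum (a joint): Travel of the drum along its track towards the shelf (drum's -y), m: 0 at the start, 0.18 fully home at its stop; friction 4 N. Shelf board over the home place: underside 165 mm, top 183 mm above the bench, jars on it to 240 mm; its edge is 105 mm from the drum's axis at travel 0. The locked cover's bar tops out at 134 mm above the bench.
- blank1: Peg blank, black ebony, lying on the bench, 45 g: round shank 22 mm diameter along x from -65 to +15 mm, square head 30 (x) x 40 (y) x 22 mm (z) from +15 to +45 mm. Origin: on its underside, below the centre of mass. Three or four of the four blanks are there; the others are absent.
- pad: Green felt pad 190 x 190 mm, 3 mm thick, fixed on the bench: a free place to lay the cover. Origin: centre of the underside.
- blank2: Peg blank of medium brown wood, same shape as blank1; may be absent.
- blank3: Peg blank of light boxwood, same shape as blank1; may be absent.
- blank4: Peg blank of red-brown rosewood, same shape as blank1; may be absent.
- jar: Closed glass jar 60 mm diameter, 85 mm high, a bystander. Origin: centre of its underside.
- gouge: Gouge with a pale wooden handle and steel blade, 190 mm long, 24 mm wide, 22 mm high, lying along its x, a bystander. Origin: on the bench under its middle.
- plane: Small block plane 100 x 40 x 43 mm, a bystander. Origin: centre of its underside.
Not all that is in view belongs to the job. There is more than one size of the blank2; the job needs the middle-sized.

How it is judged:
By the outcome, as a careful person would: the job done as asked, in the order asked, and still so for the second after the job is handed in, with the robot touching nothing.
Of blank1, blank2, blank3, blank4 only 3 to 4 are there at a start; the rules pass over those that are not, and their reading is None.
At some moment in a run one of blank1, blank2, blank3, blank4 may be knocked a few centimetres aside while the robot is not near it.
Once in a run the grip may slacken for a moment while it holds something.
It also fails if it takes over 208 s, if anything falls off the work surface, if the arm or the gripper's body presses on something with over 40 N, if the wrist force passes 120 N, or if a joint passes its speed limit or range.

## Working session

There is one attempt and no reset: what is moved stays moved. The work goes in short steps, Python scripts to look and compute and a shell command to move; the robot and the scene stay as the last step left them, time stands still between calls to the robot, and variables do not carry over. Pictures are saved under pics/ and viewed, at most 14 in all, crops included, and the job is handed in when it is done.

```bash
ls; mkdir -p pics
cat > h.py <<'E'
import numpy as np, cv2
from plant import arm
def snap(cam,fn,crop=None,scale=1):
    p,d=arm.snapshot(cam); np.savez('last_'+cam,p=p,d=d)
    im=p[:,:,::-1]
    if crop: x0,y0,x1,y1=crop; im=im[y0:y1,x0:x1]
    if scale!=1: im=cv2.resize(im,None,fx=scale,fy=scale,interpolation=cv2.INTER_CUBIC)
    cv2.imwrite('pics/'+fn,im); return p,d
def cloud(cam,d):
    c=arm.camera_params(cam); v,u=np.mgrid[:384,:512]
    P=np.stack([(u-c['cx'])/c['fx']*d,-(v-c['cy'])/c['fy']*d,-d,np.ones_like(d)],-1)
    return (P@np.array(c['extrinsics']).T)[...,:3]
def onplane(cam,u,v,z):
    c=arm.camera_params(cam); E=np.array(c['extrinsics'])
    r=E[:3,:3]@np.array([(u-c['cx'])/c['fx'],-(v-c['cy'])/c['fy'],-1]); o=E[:3,3]
    return o+r*(z-o[2])/r[2]
def st():
    o=arm.get_obs(); print({k:np.round(o[k],3).tolist() for k in ['time_s','joint_pos','tcp_pos','tool_rot','ft_force','opening','grip_force']})
E
python3 - <<'E'
from h import *
st()
for c in ['top','side']:
    p,d=snap(c,c+'0.png',scale=1.5); k=arm.camera_params(c); print(k)
    print((d==0).mean())
E
```

```text
pics
{'time_s': 0.0, 'joint_pos': [-79.647, 9.113, 91.57, 0.0, 79.423, -12.038], 'tcp_pos': [0.219, -0.531, 0.23], 'tool_rot': [-179.896, -0.023, 22.391], 'ft_force': [0.173, 0.295, -0.287], 'opening': 0.085, 'grip_force': 0.0}
{'fx': 366.3759285159278, 'fy': 366.3759285159278, 'cx': 259.39314305170876, 'cy': 194.51558002356862, 'extrinsics': array([[ 0.00306065,  0.97307128, -0.23048407,  0.26163865],
       [-0.99998809,  0.00385426,  0.00299305,  0.09970131],
       [ 0.0038008 ,  0.23047217,  0.97307149,  1.1313472 ],
       [ 0.        ,  0.        ,  0.        ,  1.        ]])}
0.004018147786458333
{'fx': 376.0211354988004, 'fy': 376.0211354988004, 'cx': 255.04988599106983, 'cy': 183.43085391382147, 'extrinsics': array([[-0.94952907,  0.20427955, -0.23804288,  0.2688753 ],
       [-0.31365071, -0.6285128 ,  0.7117548 ,  0.78324872],
       [-0.00421604,  0.75049419,  0.6608636 ,  0.75154439],
       [ 0.        ,  0.        ,  0.        ,  1.        ]])}
0.0038859049479166665
```

View pics/top0.png

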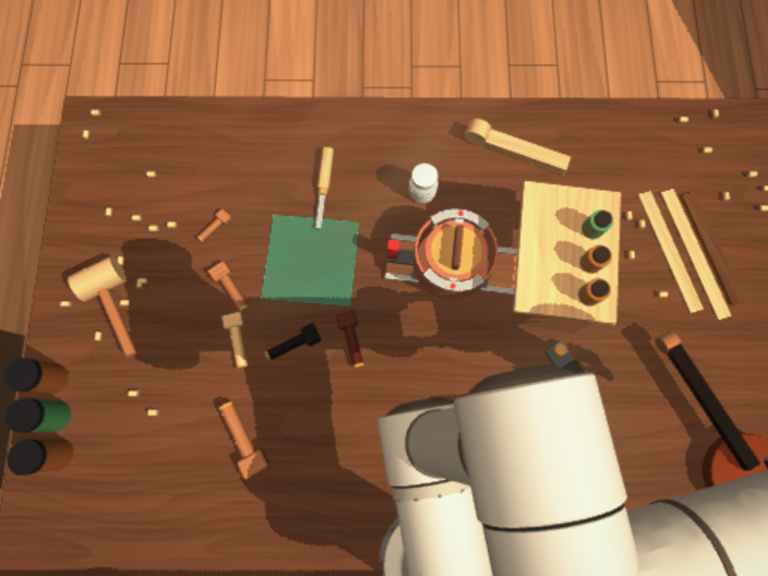

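View pics/side0.png

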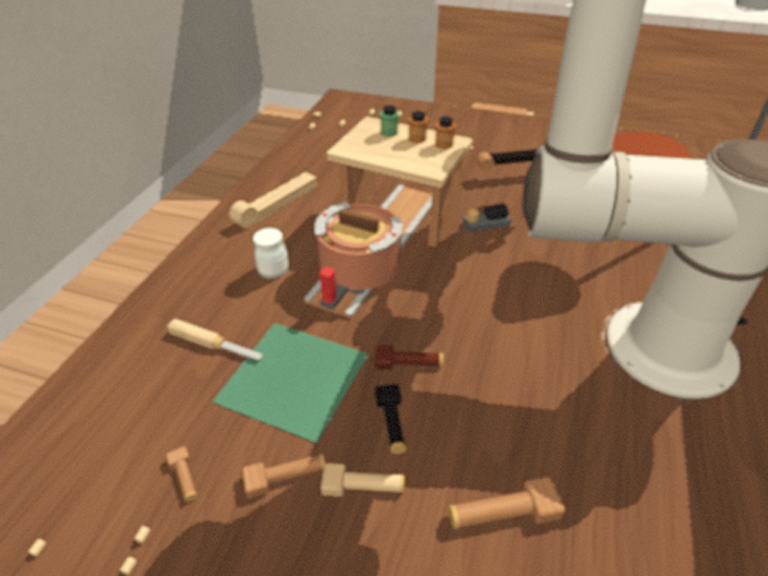

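The top view shows the cover and drum at about (456,250) with red dots at (460,213) and (453,286), and the post at (393,246). The pad is at (311,260). Black is at (293,341), rosewood (350,337), boxwood (235,340). The three browns are small (213,225), middle (225,283) and large (243,440), so all four blanks are present.

```bash
cat >> h.py <<'E'
def blank(cam,box,show=True):
    """box in full-res pixels; returns centre (mid-extent), axis toward head, origin, yaw, extents"""
    z=np.load('last_'+cam+'.npz'); W=cloud(cam,z['d']); x0,y0,x1,y1=box
    P=W[y0:y1,x0:x1].reshape(-1,3); P=P[(P[:,2]>.009)&(P[:,2]<.035)]
    (c,s,a)=cv2.minAreaRect(P[:,:2].astype(np.float32)*1000)
    q=P[:,:2]-P[:,:2].mean(0); w,V=np.linalg.eigh(q.T@q); ax=V[:,1]; n=V[:,0]
    t=P[:,:2]@ax; m=(t.min()+t.max())/2
    if np.std((P[t>m][:,:2])@n)<np.std((P[t<m][:,:2])@n): ax=-ax; t=-t; n=-n
    m=(t.min()+t.max())/2; sh=t<m
    k=(P[sh][:,:2]@n); L=np.ptp(t)
    nn=(k.min()+k.max())/2; org=ax*(m+.010)+n*nn
    if show: print('org',org.round(4),'yaw',np.degrees(np.arctan2(ax[1],ax[0])).round(1),'L',L.round(3),'rect',np.round(s),'n',len(P),'zmax',P[:,2].max().round(3))
    return org,ax
E
python3 - <<'E'
from h import *
S=1.5
for n,b in dict(small=(190,203,235,245),mid=(200,255,250,312),box=(217,308,252,372),large=(210,395,272,485),black=(262,318,324,364),rose=(334,308,370,372)).items():
    print(n,end=' '); blank('top',[int(v/S) for v in b])
for n,u,v,z in [('dot+',460,213,.11),('dot-',453,286,.11),('post',393,243,.09),('padTL',274,215,.003),('padTR',359,222,.003),('padBL',262,298,.003),('padBR',351,305,.003),('gougetip',319,227,.005),('bar+',458,226,.134),('bar-',456,268,.134)]:
    print(n,onplane('top',u/S,v/S,z).round(4))
z=np.load('last_top.npz');W=cloud('top',z['d'])
b=[int(v/S) for v in (400,195,510,305)];P=W[b[1]:b[3],b[0]:b[2]].reshape(-1,3)
Q=P[(P[:,2]>.122)&(P[:,2]<.145)&(abs(P[:,1])<.3)]; print('bar',len(Q),cv2.minAreaRect((Q[:,:2]*1000).astype(np.float32)),Q[:,2].max(),np.median(Q[:,2]))
Q=P[(P[:,2]>.105)&(P[:,2]<.116)]; print('rim',cv2.minEnclosingCircle((Q[:,:2]*1000).astype(np.float32)))
b=[int(v/S) for v in (380,232,405,262)];P=W[b[1]:b[3],b[0]:b[2]].reshape(-1,3);Q=P[(P[:,2]>.08)];print('post',len(Q),Q.mean(0))
# crop drum
im=cv2.resize(z['p'][120:215,160:350,::-1],None,fx=4,fy=4,interpolation=cv2.INTER_CUBIC);cv2.imwrite('pics/drumcrop.png',im)
E
```

```text
small org [0.6797 0.4697] yaw -41.7 L 0.08 rect [30. 79.] n 146 zmax 0.021
mid org [0.5434 0.435 ] yaw 35.3 L 0.113 rect [113.  39.] n 306 zmax 0.028
box org [0.4395 0.4106] yaw 12.9 L 0.124 rect [125.  46.] n 339 zmax 0.027
large org [0.2214 0.3806] yaw -151.0 L 0.148 rect [148.  53.] n 645 zmax 0.035
black org [0.4231 0.2857] yaw -63.0 L 0.112 rect [ 41. 112.] n 322 zmax 0.027
rose org [0.4368 0.176 ] yaw 15.4 L 0.113 rect [113.  40.] n 318 zmax 0.027
dot+ [ 0.6642 -0.0432  0.11  ]
dot- [ 0.5154 -0.0258  0.11  ]
post [0.608 0.089 0.09 ]
padTL [0.6999 0.3477 0.003 ]
padTR [0.6846 0.1622 0.003 ]
padBL [0.5144 0.3634 0.003 ]
padBR [0.5001 0.176  0.003 ]
gougetip [0.672  0.2485 0.005 ]
bar+ [ 0.6282 -0.0353  0.134 ]
bar- [ 0.5444 -0.0294  0.134 ]
bar 146 ((589.8054809570312, -33.93588638305664), (14.212165832519531, 82.17215728759766), 83.67179870605469) 0.13793244587257003 0.13326094042802727
rim ((591.154052734375, -34.497737884521484), 83.99311828613281)
post 58 [0.59816914 0.08991278 0.10679686]
```

View pics/drumcrop.png

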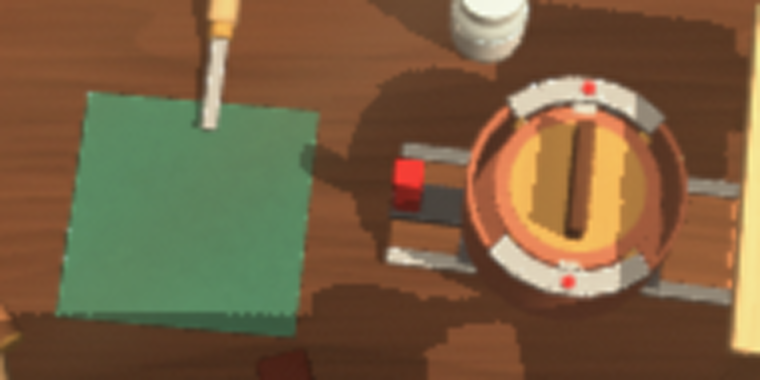

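```bash
cat >> h.py <<'E'
from scipy.spatial.transform import Rotation as R
def go(x,y,z,yaw,p=None,rot=None):
    """turn first (dz), then shift in the turned axes"""
    o=arm.get_obs(); p=np.array(o['tcp_pos'] if p is None else p); R0=R.from_euler('xyz',o['tool_rot'] if rot is None else rot,degrees=True)
    R1=R.from_euler('xyz',[180,0,yaw],degrees=True)
    rv=(R0.inv()*R1).as_rotvec(degrees=True); d=R1.as_matrix().T@(np.array([x,y,z])-p)
    print('turn',rv.round(2),'rows',int(np.ceil(abs(rv).max()/10.5)),'| shift',d.round(4),'rows',int(np.ceil(np.linalg.norm(d)/.06)))
D=np.array([.590,-.0342]); DY=-6.5
def drum(dx,dy):
    a=np.radians(DY); return D+dx*np.array([np.cos(a),np.sin(a)])+dy*np.array([-np.sin(a),np.cos(a)])
E
python3 -m crank '{"offset":[[0,0,-0.045],[0,0,-0.045],[0,0,-0.04]],"dr":[[0,0,9.6],[0,0,9.6],[0,0,9.7]],"fingers":[0.085,0.085,0.085]}' 60
python3 -c "
from h import *
st(); go(.590,-.0342,.36,DY); go(.590,-.0342,.16,DY)"
```

```text
time_s: 0.48
tcp_pos: [0.219, -0.5314, 0.3625]
tool_rot: [-180.0, 0.0, -6.8]
ft_force: [-0.5, -0.1, 0.3]
opening: 0.0847
grip_force: 0.0
{'time_s': 0.475, 'joint_pos': [-79.645, 6.117, 80.129, 0.001, 93.765, 17.181], 'tcp_pos': [0.219, -0.531, 0.362], 'tool_rot': [-179.989, 0.002, -6.826], 'ft_force': [-0.512, -0.121, 0.339], 'opening': 0.085, 'grip_force': 0.0}
turn [-0.01  0.   -0.33] rows 1 | shift [ 0.3123 -0.5361  0.0025] rows 11
turn [-0.01  0.   -0.33] rows 1 | shift [ 0.3123 -0.5361  0.2025] rows 11
```

```bash
python3 -m crank '{"offset":[[0.026,-0.0447,0],[0.026,-0.0447,0],[0.026,-0.0447,0],[0.026,-0.0447,0],[0.026,-0.0447,0],[0.026,-0.0447,0],[0.026,-0.0447,0],[0.026,-0.0447,0],[0.026,-0.0447,0],[0.026,-0.0447,0],[0.026,-0.0447,0],[0.026,-0.0447,0]],"dr":[[0,0,-0.3],[0,0,0],[0,0,0],[0,0,0],[0,0,0],[0,0,0],[0,0,0],[0,0,0],[0,0,0],[0,0,0],[0,0,0],[0,0,0]],"fingers":[0.085,0.085,0.085,0.085,0.085,0.085,0.085,0.085,0.085,0.085,0.085,0.085]}'
python3 -c "
from h import *
go(.590,-.0342,.16,DY)"
```

```text
time_s: 1.98
tcp_pos: [0.5881, -0.0307, 0.3608]
tool_rot: [180.0, 0.0, -6.2]
ft_force: [0.5, -1.4, -0.1]
opening: 0.0849
grip_force: 0.0
turn [0.   0.04 0.29] rows 1 | shift [0.0023 0.0032 0.2008] rows 4
```

```bash
python3 -m crank '{"offset":[[0.0023,0.0032,0.05],[0,0,0.05],[0,0,0.05],[0,0,0.05],[0,0,0.02],[0,0,0.02],[0,0,0.012],[0,0,0]],"dr":[[0,0,0.3],[0,0,0],[0,0,0],[0,0,0],[0,0,0],[0,0,0],[0,0,0],[0,0,0]],"fingers":[0.05,0.05,0.05,0.05,0.05,0.05,0.05,0.05]}'
python3 -c "
from h import *
go(.590,-.0342,.109,DY);snap('side','grasp.png',(190,60,310,220),4)"
```

```text
time_s: 2.98
tcp_pos: [0.5895, -0.0358, 0.1093]
tool_rot: [180.0, 0.0, -6.5]
ft_force: [-0.1, -0.2, 0.9]
opening: 0.0496
grip_force: 0.0
turn [ 0.    0.01 -0.01] rows 1 | shift [ 0.0004 -0.0016  0.0003] rows 1
```

View pics/grasp.png

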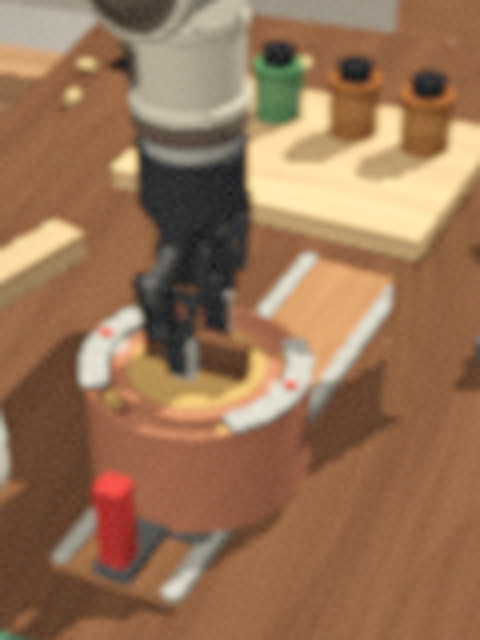

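The fingers straddle the bar (near crop pixel 210,350). Closing the grip.

```bash
python3 -m crank '{"offset":[[0,-0.0016,0],[0,0,0],[0,0,0],[0,0,0],[0,0,0],[0,0,0]],"dr":[[0,0,0],[0,0,0],[0,0,0],[0,0,0],[0,0,0],[0,0,0]],"fingers":[0,0,0,0,0,0]}' 110
python3 -m crank '{"offset":[[0,0,0.003],[0,0,0.003],[0,0,0.003],[0,0,0]],"dr":[[0,0,0],[0,0,0],[0,0,0],[0,0,0]],"fingers":[0,0,0,0]}' 110
```

```text
time_s: 3.78
tcp_pos: [0.5901, -0.0342, 0.1097]
tool_rot: [180.0, -0.1, -6.5]
ft_force: [1.6, 0.7, 4.6]
opening: 0.0116
grip_force: 107.4
time_s: 4.28
tcp_pos: [0.5902, -0.0343, 0.1012]
tool_rot: [180.0, -0.1, -6.5]
ft_force: [-1.6, 1.4, 8.0]
opening: 0.0119
grip_force: 107.9
```

```bash
python3 -m crank '{"offset":[[0,0,0.001],[0,0,0],[0,0,0],[0,0,0],[0,0,0],[0,0,0],[0,0,0],[0,0,0],[0,0,0],[0,0,0],[0,0,0],[0,0,0]],"dr":[[0,0,-4],[0,0,-9],[0,0,-9],[0,0,-9],[0,0,-9],[0,0,-9],[0,0,-9],[0,0,-9],[0,0,-9],[0,0,-9],[0,0,-4],[0,0,0]],"fingers":[0,0,0,0,0,0,0,0,0,0,0,0]}' 110; python3 -c "
from h import *
st();print(arm.get_obs()['moment'])"
```

```text
time_s: 5.78
tcp_pos: [0.5906, -0.0344, 0.1007]
tool_rot: [179.9, 0.0, 82.5]
ft_force: [-0.0, 1.1, 8.8]
opening: 0.0118
grip_force: 108.0
{'time_s': 5.775, 'joint_pos': [-15.035, 18.904, 95.361, 0.019, 65.591, -7.54], 'tcp_pos': [0.591, -0.034, 0.101], 'tool_rot': [179.855, 0.001, 82.497], 'ft_force': [-0.009, 1.142, 8.799], 'opening': 0.012, 'grip_force': 107.983}
[0.13798006 0.04140385 0.0135248 ]
```

```bash
python3 -m crank '{"offset":[[0,0,-0.01],[0,0,-0.01],[0,0,-0.02],[0,0,-0.03],[0,0,-0.03],[0,0,-0.02],[0,0,0]],"dr":[[0,0,0],[0,0,0],[0,0,0],[0,0,0],[0,0,0],[0,0,0],[0,0,0]],"fingers":[0,0,0,0,0,0,0]}' 110; python3 -c "
from h import *
st();go(.585,.262,.22,82.5);snap('side','lift.png',(170,20,330,230),2.5)"
```

```text
time_s: 6.65
tcp_pos: [0.5901, -0.0343, 0.2209]
tool_rot: [179.9, 0.0, 82.5]
ft_force: [-0.2, 0.4, -4.4]
opening: 0.0117
grip_force: 107.6
{'time_s': 6.65, 'joint_pos': [-15.026, 11.757, 89.634, -0.005, 78.47, -7.521], 'tcp_pos': [0.59, -0.034, 0.221], 'tool_rot': [179.863, 0.023, 82.495], 'ft_force': [-0.194, 0.415, -4.44], 'opening': 0.012, 'grip_force': 107.644}
turn [ 0.14  0.02 -0.  ] rows 1 | shift [ 0.2931 -0.0437  0.0009] rows 5
```

View pics/lift.png

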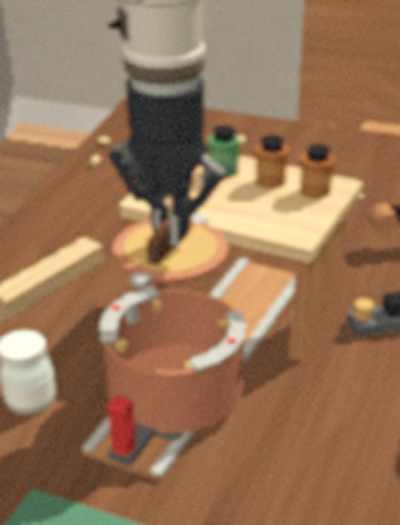

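The cover hangs level in the grip at (170,245) and the drum is open. Moving it to the pad.

```bash
python3 -m crank '{"offset":[[0.03,-0.0044,0],[0.045,-0.0067,0],[0.05,-0.0075,0],[0.05,-0.0075,0],[0.05,-0.0075,0],[0.045,-0.0067,0],[0.0231,-0.0034,0],[0,0,0.05],[0,0,0.05],[0,0,0.05],[0,0,0.03],[0,0,0]],"dr":[[0,0,0],[0,0,0],[0,0,0],[0,0,0],[0,0,0],[0,0,0],[0,0,0],[0,0,0],[0,0,0],[0,0,0],[0,0,0],[0,0,0]],"fingers":[0,0,0,0,0,0,0,0,0,0,0,0]}' 110; python3 -c "
from h import *
st();go(.585,.262,.018,82.5)"
```

```text
time_s: 8.2
tcp_pos: [0.581, 0.2606, 0.0349]
tool_rot: [-179.5, 0.2, 82.5]
ft_force: [0.5, 0.1, -3.1]
opening: 0.012
grip_force: 107.7
{'time_s': 8.2, 'joint_pos': [13.32, 30.428, 88.166, -0.024, 61.944, 20.876], 'tcp_pos': [0.581, 0.261, 0.035], 'tool_rot': [-179.505, 0.212, 82.457], 'ft_force': [0.475, 0.121, -3.083], 'opening': 0.012, 'grip_force': 107.731}
turn [-0.5   0.21 -0.04] rows 1 | shift [0.0019 0.0038 0.0169] rows 1
```

```bash
python3 -m crank '{"offset":[[0,0,0.008],[0,0,0.006],[0,0,0]],"dr":[[0,0,0],[0,0,0],[0,0,0]],"fingers":[0,0,0]}' 110; python3 -c "
from h import *
go(.585,.262,.018,82.5)"
```

```text
time_s: 8.57
tcp_pos: [0.5847, 0.2622, 0.0257]
tool_rot: [180.0, -0.0, 82.5]
ft_force: [0.3, -0.7, -4.1]
opening: 0.0119
grip_force: 107.8
turn [ 0.02 -0.   -0.01] rows 1 | shift [-0.0001  0.0004  0.0077] rows 1
```

```bash
python3 -m crank '{"offset":[[0,0,0.004],[0,0,0.003],[0,0,0.001],[0,0,0]],"dr":[[0,0,0],[0,0,0],[0,0,0],[0,0,0]],"fingers":[0,0,0,0]}' 110
```

```text
time_s: 9.07
tcp_pos: [0.5846, 0.2622, 0.0176]
tool_rot: [-180.0, 0.0, 82.5]
ft_force: [-1.7, -0.4, 0.1]
opening: 0.0121
grip_force: 108.5
```

```bash
python3 -m crank '{"offset":[[0,0,0],[0,0,0],[0,0,0],[0,0,-0.02],[0,0,-0.03],[0,0,-0.05],[0,0,-0.05],[0,0,-0.03]],"dr":[[0,0,0],[0,0,0],[0,0,0],[0,0,0],[0,0,0],[0,0,0],[0,0,0],[0,0,0]],"fingers":[0.05,0.05,0.05,0.05,0.05,0.05,0.05,0.05]}' 60; python3 -c "
from h import *
st();snap('top','t2.png',scale=1.5)"
```

```text
time_s: 10.07
tcp_pos: [0.586, 0.2626, 0.2028]
tool_rot: [179.7, -0.1, 82.5]
ft_force: [-0.0, 0.5, 0.5]
opening: 0.0498
grip_force: 0.0
{'time_s': 10.075, 'joint_pos': [13.376, 19.773, 82.021, 0.002, 77.833, 20.88], 'tcp_pos': [0.586, 0.263, 0.203], 'tool_rot': [179.652, -0.135, 82.496], 'ft_force': [-0.014, 0.547, 0.512], 'opening': 0.05, 'grip_force': 0.0}
```

View pics/t2.png

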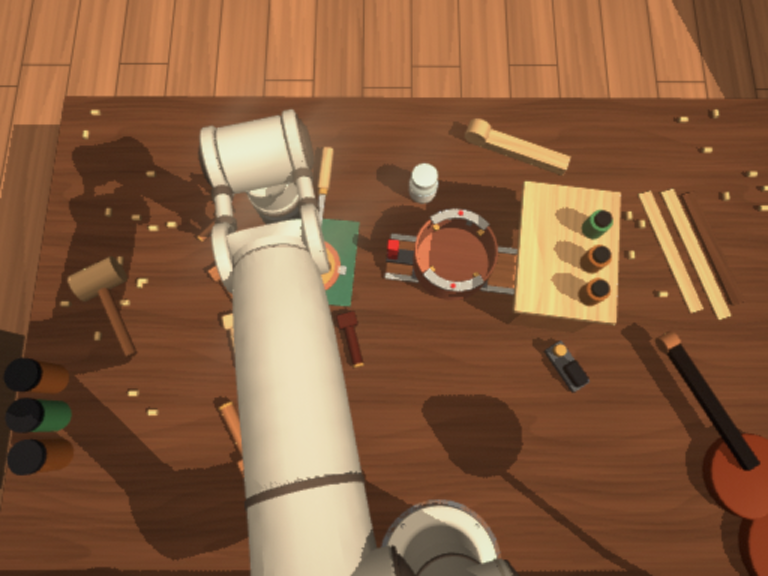

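The drum is open and unmoved (dots at 460,213 and 453,286), the cover lies on the pad, and rosewood is still at (350,337). Rosewood goes first.

```bash
python3 -c "
from h import *
go(.433,.175,.10,15.4)"
```

```text
turn [ 0.43 -0.6  67.1 ] rows 7 | shift [-0.1726  0.0438  0.1068] rows 4
```

```bash
python3 -m crank '{"offset":[[0,0,0],[0,0,0],[0,0,0],[0,0,0],[0,0,0],[0,0,0],[0,0,0],[-0.0432,0.011,0.02],[-0.0432,0.011,0.025],[-0.0432,0.011,0.025],[-0.0432,0.011,0.025],[0,0,0]],"dr":[[0.4,-0.6,9.6],[0,0,9.6],[0,0,9.6],[0,0,9.6],[0,0,9.6],[0,0,9.6],[0,0,9.5],[0,0,0],[0,0,0],[0,0,0],[0,0,0],[0,0,0]],"fingers":[0.05,0.05,0.05,0.05,0.05,0.05,0.05,0.05,0.05,0.05,0.05,0.05]}' 60; python3 -c "
from h import *
st();go(.433,.175,.005,15.4)
snap('side','r.png',(220,200,340,330),4)"
```

```text
time_s: 11.62
tcp_pos: [0.4229, 0.1719, 0.1012]
tool_rot: [179.7, 1.1, 15.3]
ft_force: [0.8, 0.5, -0.1]
opening: 0.0501
grip_force: 0.0
{'time_s': 11.625, 'joint_pos': [7.191, 0.791, 116.069, -0.483, 64.223, 82.057], 'tcp_pos': [0.423, 0.172, 0.101], 'tool_rot': [179.723, 1.134, 15.346], 'ft_force': [0.806, 0.493, -0.122], 'opening': 0.05, 'grip_force': 0.0}
turn [ 0.28  1.13 -0.05] rows 1 | shift [ 0.0106 -0.0003  0.0962] rows 2
```

View pics/r.png

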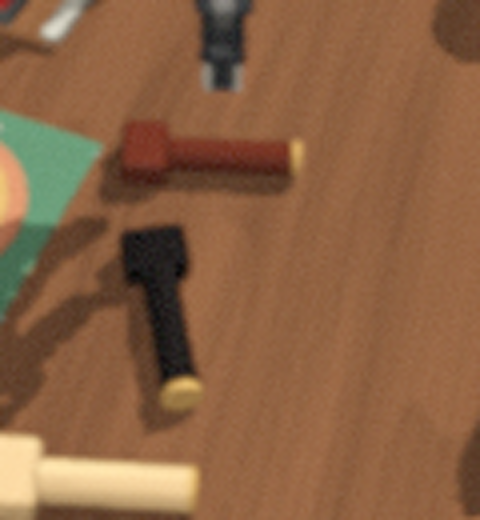

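Rosewood is in place. The arm was still settling, so I'll let it settle and then descend.

```bash
python3 -m crank '{"offset":[[0,0,0.03],[0,0,0],[0,0,0]],"dr":[[0,0,0],[0,0,0],[0,0,0]],"fingers":[0.05,0.05,0.05]}' 60; python3 -c "
from h import *
go(.433,.175,.005,15.4)"
```

```text
time_s: 12.05
tcp_pos: [0.4303, 0.1732, 0.0762]
tool_rot: [179.6, 0.5, 15.4]
ft_force: [0.5, -0.3, -0.1]
opening: 0.05
grip_force: 0.0
turn [0.37 0.47 0.01] rows 1 | shift [ 0.0031 -0.001   0.0712] rows 2
```

```bash
python3 -m crank '{"offset":[[0.0025,-0.001,0.03],[0,0,0.03],[0,0,0.01],[0,0,0],[0,0,0]],"dr":[[0.3,0.4,0],[0,0,0],[0,0,0],[0,0,0],[0,0,0]],"fingers":[0.05,0.05,0.05,0.05,0.05]}' 60; python3 -c "
from h import *
go(.433,.175,.005,15.4)"
```

```text
time_s: 12.68
tcp_pos: [0.4316, 0.1743, 0.0059]
tool_rot: [179.9, 0.1, 15.4]
ft_force: [-0.1, -0.3, 0.1]
opening: 0.05
grip_force: 0.0
turn [ 0.07  0.08 -0.  ] rows 1 | shift [ 0.0015 -0.0003  0.0009] rows 1
```

Grip and lift.

```bash
python3 -m crank '{"offset":[[0,0,0],[0,0,0],[0,0,0],[0,0,0],[0,0,-0.03],[0,0,-0.05],[0,0,-0.06],[0,0,-0.06],[0,0,0],[0,0,0]],"dr":[[0,0,0],[0,0,0],[0,0,0],[0,0,0],[0,0,0],[0,0,0],[0,0,5],[0,0,8],[0,0,8.9],[0,0,0]],"fingers":[0,0,0,0,0,0,0,0,0,0]}' 60; python3 -c "
from h import *
st();x,y=drum(.006,0);go(x,y,.2,DY);go(x,y,.046,DY)"
```

```text
time_s: 13.92
tcp_pos: [0.431, 0.1745, 0.2051]
tool_rot: [179.9, 0.1, -6.4]
ft_force: [-0.1, -0.2, -0.6]
opening: 0.0201
grip_force: 58.9
{'time_s': 13.925, 'joint_pos': [7.147, -6.284, 110.175, -0.081, 76.266, 103.579], 'tcp_pos': [0.431, 0.174, 0.205], 'tool_rot': [179.887, 0.134, -6.412], 'ft_force': [-0.113, -0.155, -0.555], 'opening': 0.02, 'grip_force': 58.886}
turn [0.11 0.13 0.09] rows 1 | shift [0.1876 0.1893 0.0051] rows 5
turn [0.11 0.13 0.09] rows 1 | shift [0.1876 0.1893 0.1591] rows 6
```

```bash
python3 -m crank '{"offset":[[0.0268,0.027,0],[0.0268,0.027,0],[0.0268,0.027,0],[0.0268,0.027,0],[0.0268,0.027,0],[0.0268,0.027,0],[0.0268,0.027,0],[0,0,0.03],[0,0,0.03],[0,0,0],[0,0,0]],"dr":[[0.1,0.1,0],[0,0,0],[0,0,0],[0,0,0],[0,0,0],[0,0,0],[0,0,0],[0,0,0],[0,0,0],[0,0,0],[0,0,0]],"fingers":[0,0,0,0,0,0,0,0,0,0,0]}' 60; python3 -c "
from h import *
st();x,y=drum(.006,0);go(x,y,.046,DY)
snap('side','r2.png',(170,40,330,230),3)"
```

```text
time_s: 15.3
tcp_pos: [0.596, -0.0346, 0.1448]
tool_rot: [180.0, 0.1, -6.4]
ft_force: [1.0, 1.0, 0.7]
opening: 0.0196
grip_force: 58.9
{'time_s': 15.3, 'joint_pos': [-14.886, 16.784, 92.578, -0.046, 70.715, 81.56], 'tcp_pos': [0.596, -0.035, 0.145], 'tool_rot': [179.969, 0.082, -6.43], 'ft_force': [0.993, 1.003, 0.673], 'opening': 0.02, 'grip_force': 58.91}
turn [0.03 0.08 0.07] rows 1 | shift [0.     0.0003 0.0988] rows 2
```

View pics/r2.png

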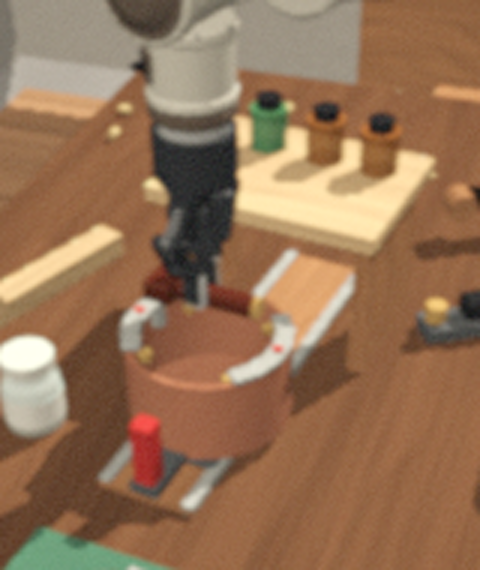

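The rosewood is held level over the mouth, along the roof line. Lower it, shift towards +y and release.

```bash
python3 -m crank '{"offset":[[0,0,0.03],[0,0,0.03],[0,0,0.03],[0,0,0.008],[0,0,0],[0,-0.017,0],[0,0,0],[0,0,0]],"dr":[[0,0,0],[0,0,0],[0,0,0],[0,0,0],[0,0,0],[0,0,0],[0,0,0],[0,0,0]],"fingers":[0,0,0,0,0,0,0,0]}' 60
```

```text
time_s: 16.35
tcp_pos: [0.598, -0.0175, 0.0469]
tool_rot: [180.0, 0.0, -6.5]
ft_force: [0.5, -1.8, -0.0]
opening: 0.0195
grip_force: 58.9
```

```bash
python3 -m crank '{"offset":[[0,0,0],[0,0,0],[0,0,0],[0,0.017,-0.01],[0,0,-0.03],[0,0,-0.05],[0,0,-0.05],[0,0,0]],"dr":[[0,0,0],[0,0,0],[0,0,0],[0,0,0],[0,0,0],[0,0,0],[0,0,0],[0,0,0]],"fingers":[0.045,0.045,0.045,0.045,0.045,0.045,0.045,0.045]}' 60;python3 -c "
from h import *
st();snap('top','t3.png',(125,85,345,300),2.7)
for n,b in dict(mid=(200,255,250,312),box=(217,308,252,372),black=(262,318,324,364)).items():
    print(n,end=' '); blank('top',[int(v/1.5) for v in b])
"
```

```text
time_s: 17.35
tcp_pos: [0.5992, -0.0366, 0.1928]
tool_rot: [179.9, -0.6, -6.5]
ft_force: [0.2, 0.1, -0.6]
opening: 0.0448
grip_force: 0.0
{'time_s': 17.35, 'joint_pos': [-14.987, 14.085, 90.154, -0.062, 75.192, 81.576], 'tcp_pos': [0.599, -0.037, 0.193], 'tool_rot': [179.857, -0.554, -6.547], 'ft_force': [0.159, 0.134, -0.608], 'opening': 0.045, 'grip_force': 0.0}
mid org [0.5432 0.4349] yaw 35.2 L 0.113 rect [114.  52.] n 307 zmax 0.027
box org [0.4391 0.4113] yaw 12.8 L 0.124 rect [125.  48.] n 337 zmax 0.027
black org [0.4232 0.2858] yaw -63.0 L 0.113 rect [ 40. 114.] n 319 zmax 0.028
```

View pics/t3.png

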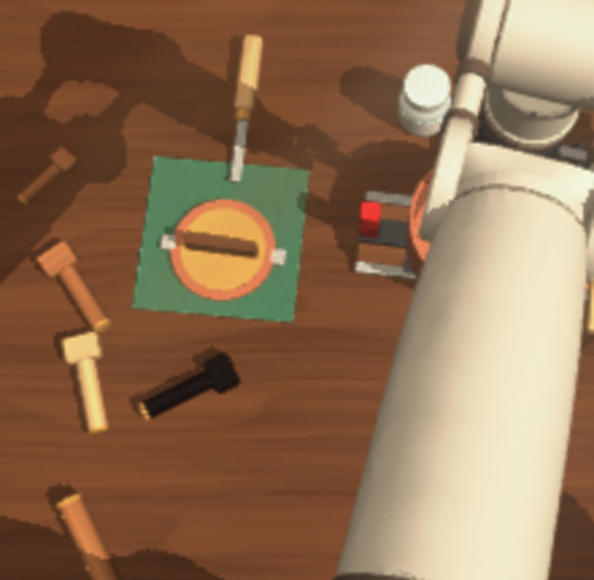

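The cover is on the pad at (222,247), clear of the gouge. Black, box and middle brown have not moved. Black is next.

```bash
python3 -c "
from h import *
go(.4214,.2894,.10,117)
for u,v in [(81,335),(97,432),(90,395)]: print(onplane('top',125+u/2.7,85+v/2.7,.02))"
python3 -m crank '{"offset":[[0,0,-0.02],[0,0,0],[0,0,0],[0,0,0],[0,0,0],[0,0,0],[0,0,0],[0,0,0],[0,0,0],[0,0,0],[0,0,0],[0,0,0]],"dr":[[0,0,-10.3],[0,0,-10.3],[0,0,-10.3],[0,0,-10.3],[0,0,-10.3],[0,0,-10.3],[0,0,-10.3],[0,0,-10.3],[0,0,-10.3],[0,0,-10.3],[0,0,-10.3],[0,0,-10.3]],"fingers":[0.05,0.05,0.05,0.05,0.05,0.05,0.05,0.05,0.05,0.05,0.05,0.05]}' 60;python3 -c "
from h import *
go(.4214,.2894,.10,117)"
```

```text
turn [ 3.1000e-01 -4.0000e-02 -1.2355e+02] rows 12 | shift [ 0.3699 -0.0091  0.0895] rows 7
[0.47744672 0.41817669 0.02      ]
[0.36724122 0.39275239 0.02      ]
[0.40868711 0.4033241  0.02      ]
time_s: 18.9
tcp_pos: [0.5948, -0.0351, 0.2044]
tool_rot: [-179.8, -0.2, 117.4]
ft_force: [-0.4, 0.2, 0.2]
opening: 0.0502
grip_force: 0.0
turn [-0.25 -0.15  0.41] rows 1 | shift [ 0.3678 -0.0072  0.1044] rows 7
```

```bash
python3 -m crank '{"offset":[[0.046,-0.0009,0],[0.046,-0.0009,0],[0.046,-0.0009,0],[0.046,-0.0009,0],[0.046,-0.0009,0],[0.046,-0.0009,0.02],[0.046,-0.0009,0.03],[0.0458,-0.0009,0.03],[0,0,0.03],[0,0,0],[0,0,0],[0,0,0]],"dr":[[0,0,0.4],[0,0,0],[0,0,0],[0,0,0],[0,0,0],[0,0,0],[0,0,0],[0,0,0],[0,0,0],[0,0,0],[0,0,0],[0,0,0]],"fingers":[0.05,0.05,0.05,0.05,0.05,0.05,0.05,0.05,0.05,0.05,0.05,0.05]}' 60;python3 -c "
from h import *
go(.4214,.2894,.005,117)"
```

```text
time_s: 20.4
tcp_pos: [0.4251, 0.2904, 0.0979]
tool_rot: [180.0, -0.0, 116.6]
ft_force: [-0.1, 0.5, 0.5]
opening: 0.05
grip_force: 0.0
turn [ 0.05 -0.01 -0.37] rows 1 | shift [ 0.0008 -0.0038  0.0929] rows 2
```

```bash
python3 -m crank '{"offset":[[0.0008,-0.0038,0.03],[0,0,0.03],[0,0,0.03],[0,0,0.002],[0,0,0],[0,0,0],[0,0,0],[0,0,0],[0,0,0],[0,0,-0.02],[0,0,-0.04],[0,0,0]],"dr":[[0,0,-0.4],[0,0,0],[0,0,0],[0,0,0],[0,0,0],[0,0,0],[0,0,0],[0,0,0],[0,0,0],[0,0,0],[0,0,0],[0,0,0]],"fingers":[0.05,0.05,0.05,0.05,0.05,0.0,0.0,0.0,0,0,0,0]}' 60;python3 -c "
from h import *
snap('side','b.png',(180,160,340,320),3.5)"
```

```text
time_s: 21.9
tcp_pos: [0.423, 0.2908, 0.0683]
tool_rot: [179.6, 0.0, 117.1]
ft_force: [1.2, 0.5, -0.0]
opening: 0.0197
grip_force: 58.9
```

View pics/b.png

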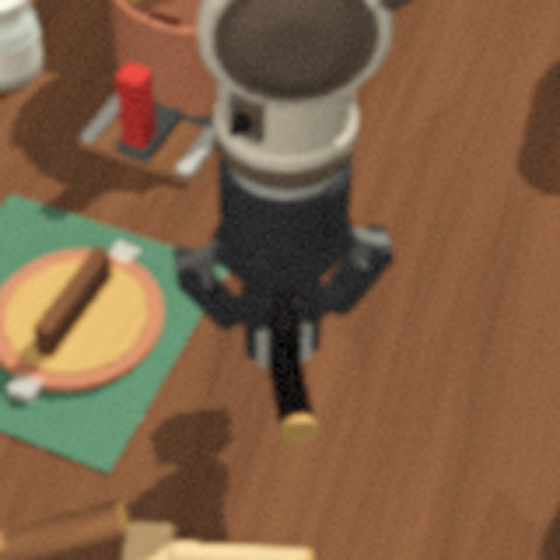

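Black is gripped. Lift it and turn head to -x.

```bash
python3 -m crank '{"offset":[[0,0,-0.04],[0,0,-0.05],[0,0,-0.05],[0,0,0],[0,0,0],[0,0,0],[0,0,0],[0,0,0],[0,0,0],[0,0,0],[0,0,0],[0,0,0]],"dr":[[0,0,10.3],[0,0,10.3],[0,0,10.3],[0,0,10.3],[0,0,10.3],[0,0,10.3],[0,0,10.3],[0,0,10.3],[0,0,10.3],[0,0,10.3],[0,0,10.3],[0,0,10.3]],"fingers":[0,0,0,0,0,0,0,0,0,0,0,0]}' 60;python3 -c "
from h import *
x,y=drum(-.006,0);go(x,y,.2,DY)"
```

```text
time_s: 23.45
tcp_pos: [0.4195, 0.2894, 0.203]
tool_rot: [179.9, 0.2, -6.8]
ft_force: [-0.4, -0.2, -0.4]
opening: 0.0191
grip_force: 58.8
turn [ 0.1   0.23 -0.35] rows 1 | shift [0.2001 0.3022 0.003 ] rows 7
```

```bash
python3 -m crank '{"offset":[[0.025,0.0378,0],[0.025,0.0378,0],[0.025,0.0378,0],[0.025,0.0378,0],[0.025,0.0378,0],[0.025,0.0378,0],[0.025,0.0378,0],[0.025,0.0378,0],[0,0,0.03],[0,0,0.03],[0,0,0],[0,0,0]],"dr":[[0,0,0],[0,0,0],[0,0,0],[0,0,0],[0,0,0],[0,0,0],[0,0,0],[0,0,0],[0,0,0],[0,0,0],[0,0,0],[0,0,0]],"fingers":[0,0,0,0,0,0,0,0,0,0,0,0]}' 60;python3 -c "
from h import *
x,y=drum(-.006,0);go(x,y,.050,DY)"
```

```text
time_s: 24.95
tcp_pos: [0.5848, -0.0335, 0.1448]
tool_rot: [180.0, 0.1, -6.5]
ft_force: [0.1, -0.4, 0.4]
opening: 0.0196
grip_force: 58.9
turn [0.03 0.07 0.  ] rows 1 | shift [-0.0008  0.0001  0.0948] rows 2
```

```bash
python3 -m crank '{"offset":[[0,0,0.03],[0,0,0.03],[0,0,0.03],[0,0,0.005],[0,0,0],[0,0.017,0],[0,0,0],[0,0,0]],"dr":[[0,0,0],[0,0,0],[0,0,0],[0,0,0],[0,0,0],[0,0,0],[0,0,0],[0,0,0]],"fingers":[0,0,0,0,0,0,0,0]}' 60
python3 -m crank '{"offset":[[0,0,0],[0,0,0],[0,0,0],[0,-0.017,-0.01],[0,0,-0.03],[0,0,-0.05],[0,0,-0.05],[0,0,0]],"dr":[[0,0,0],[0,0,0],[0,0,0],[0,0,0],[0,0,0],[0,0,0],[0,0,0],[0,0,0]],"fingers":[0.045,0.045,0.045,0.045,0.045,0.045,0.045,0.045]}' 60;python3 -c "
from h import *
st();snap('top','t4.png',(125,185,185,255),8)
for n,b in dict(mid=(200,255,250,312),box=(217,308,252,372)).items():
    print(n,end=' '); blank('top',[int(v/1.5) for v in b])
"
```

```text
time_s: 25.95
tcp_pos: [0.5828, -0.0509, 0.0499]
tool_rot: [180.0, 0.0, -6.6]
ft_force: [0.2, -0.5, 0.0]
opening: 0.0197
grip_force: 58.9
time_s: 26.95
tcp_pos: [0.5881, -0.0331, 0.1957]
tool_rot: [179.9, -0.5, -6.5]
ft_force: [-0.0, 0.6, 0.2]
opening: 0.045
grip_force: 0.0
{'time_s': 26.95, 'joint_pos': [-14.958, 12.321, 91.901, -0.022, 75.227, 81.504], 'tcp_pos': [0.588, -0.033, 0.196], 'tool_rot': [179.898, -0.542, -6.457], 'ft_force': [-0.022, 0.619, 0.187], 'opening': 0.045, 'grip_force': 0.0}
mid org [0.5433 0.435 ] yaw 35.2 L 0.114 rect [114.  39.] n 307 zmax 0.027
box org [0.4393 0.4104] yaw 12.2 L 0.123 rect [124.  48.] n 342 zmax 0.028
```

View pics/t4.png

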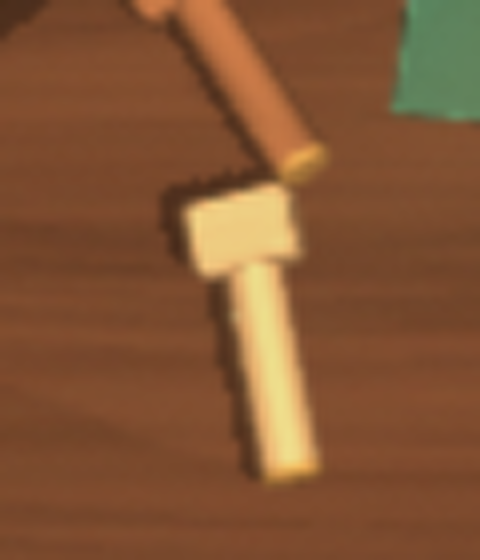

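Box head spans (185–300,185–275) and its shank end is at (290,472). My earlier ROI had caught the brown's tip, so I'll re-measure with a tight box.

```bash
python3 -c "
from h import *
o,a=blank('top',(144,208,170,252)); g=o-.004*a; print(g)
print(onplane('top',154.5,209.6,.022),onplane('top',161.2,244,.015),onplane('top',157,218.5,.015))
yw=np.degrees(np.arctan2(a[1],a[0])); go(g[0],g[1],.1,yw)"
```

```text
org [0.4345 0.4102] yaw 14.5 L 0.114 rect [114.  40.] n 328 zmax 0.028
[0.43062687 0.40915578]
[0.47540473 0.41902781 0.022     ] [0.37073511 0.39343681 0.015     ] [0.44888977 0.41142645 0.015     ]
turn [  0.1   -0.22 -20.94] rows 2 | shift [-0.0402 -0.4668  0.0924] rows 8
```

```bash
python3 -m crank '{"offset":[[0,0,-0.01],[0,0,0],[0,0,0]],"dr":[[0,0,-10.3],[0,0,-10.2],[0,0,0]],"fingers":[0.05,0.05,0.05]}' 60;python3 -c "
from h import *
go(.4305,.408,.10,14)"
```

```text
time_s: 27.38
tcp_pos: [0.5838, -0.0326, 0.1978]
tool_rot: [-179.9, 0.2, 13.9]
ft_force: [0.4, 0.5, -0.3]
opening: 0.05
grip_force: 0.0
turn [-0.09  0.24 -0.1 ] rows 1 | shift [-0.0421 -0.4646  0.0978] rows 8
```

```bash
python3 -m crank '{"offset":[[-0.0042,-0.0465,0],[-0.0042,-0.0465,0],[-0.0042,-0.0465,0],[-0.0042,-0.0465,0],[-0.0042,-0.0465,0],[-0.0042,-0.0465,0],[-0.0042,-0.0465,0.01],[-0.0042,-0.0465,0.03],[-0.0042,-0.0465,0.03],[-0.0042,-0.0465,0.03],[0,0,0],[0,0,0]],"dr":[[0,0,0],[0,0,0],[0,0,0],[0,0,0],[0,0,0],[0,0,0],[0,0,0],[0,0,0],[0,0,0],[0,0,0],[0,0,0],[0,0,0]],"fingers":[0.05,0.05,0.05,0.05,0.05,0.05,0.05,0.05,0.05,0.05,0.05,0.05]}' 60;python3 -c "
from h import *
go(.4305,.408,.005,14)"
```

```text
time_s: 28.88
tcp_pos: [0.431, 0.4073, 0.099]
tool_rot: [180.0, 0.1, 13.9]
ft_force: [0.1, -0.4, 0.3]
opening: 0.0504
grip_force: 0.0
turn [ 0.03  0.15 -0.1 ] rows 1 | shift [-0.0004 -0.0008  0.094 ] rows 2
```

```bash
python3 -m crank '{"offset":[[0,-0.0008,0.03],[0,0,0.03],[0,0,0.03],[0,0,0.003],[0,0,0],[0,0,0],[0,0,0],[0,0,0],[0,0,0],[0,0,-0.02],[0,0,-0.04],[0,0,0]],"dr":[[0,0,0],[0,0,0],[0,0,0],[0,0,0],[0,0,0],[0,0,0],[0,0,0],[0,0,0],[0,0,0],[0,0,0],[0,0,0],[0,0,0]],"fingers":[0.05,0.05,0.05,0.05,0.05,0.0,0.0,0.0,0,0,0,0]}' 60;python3 -c "
from h import *
p,d=snap('side','c1.png'); p2,d2=snap('top','c2.png')
a=cv2.resize(p[190:350,130:330],None,fx=2,fy=2,interpolation=cv2.INTER_CUBIC); b=cv2.resize(p2[125:215,250:350],(400,360),interpolation=cv2.INTER_CUBIC)
o=np.zeros((360,800,3),np.uint8);o[:320,:400]=a;o[:,400:]=b;cv2.imwrite('pics/c.png',o[:,:,::-1])"
```

```text
time_s: 30.38
tcp_pos: [0.434, 0.4103, 0.0716]
tool_rot: [-179.8, -0.4, 14.0]
ft_force: [0.3, -0.3, -1.3]
opening: 0.0195
grip_force: 58.7
```

View pics/c.png

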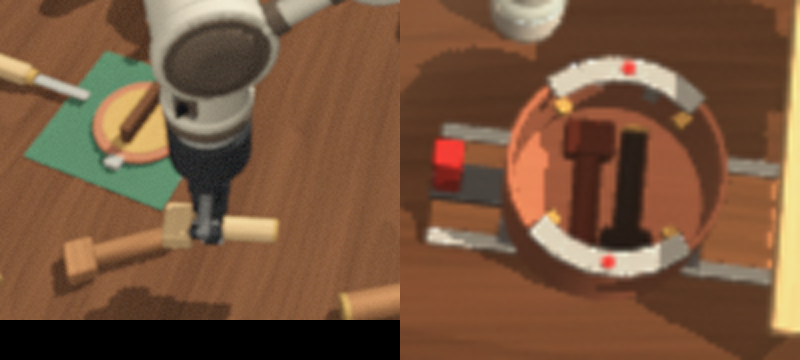

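Both blanks lie flat side by side in the drum, and the box blank is in the grip. Next it goes into layer two.

```bash
python3 -m crank '{"offset":[[0,0,-0.04],[0,0,-0.045],[0,0,-0.045],[0,0,0],[0,0,0]],"dr":[[0,0,0],[0,0,10.2],[0,0,10.3],[0,0,0],[0,0,0]],"fingers":[0,0,0,0,0]}' 60;python3 -c "
from h import *
x,y=drum(.006,0);go(x,y,.2,DY)"
```

```text
time_s: 31.1
tcp_pos: [0.4303, 0.4078, 0.1946]
tool_rot: [179.9, 0.2, -6.4]
ft_force: [-0.3, -0.4, -1.0]
opening: 0.0196
grip_force: 58.8
turn [0.14 0.24 0.05] rows 1 | shift [ 0.2147  0.4211 -0.0054] rows 8
```

```bash
python3 -m crank '{"offset":[[0.0215,0.0421,0],[0.0215,0.0421,0],[0.0215,0.0421,0],[0.0215,0.0421,0],[0.0215,0.0421,0],[0.0215,0.0421,0],[0.0215,0.0421,0],[0.0215,0.0421,0],[0.0215,0.0421,0],[0.0215,0.0421,0],[0,0,0.03],[0,0,0]],"dr":[[0,0,0],[0,0,0],[0,0,0],[0,0,0],[0,0,0],[0,0,0],[0,0,0],[0,0,0],[0,0,0],[0,0,0],[0,0,0],[0,0,0]],"fingers":[0,0,0,0,0,0,0,0,0,0,0,0]}' 60;
python3 -m crank '{"offset":[[0,0,0],[0,0,0.02],[0,0,0]],"dr":[[0,0,0],[0,0,0],[0,0,0]],"fingers":[0,0,0]}' 60;python3 -c "
from h import *
x,y=drum(.006,0);go(x,y,.053,DY)"
```

```text
time_s: 32.6
tcp_pos: [0.5936, -0.0339, 0.161]
tool_rot: [-179.9, 0.7, -6.5]
ft_force: [-0.1, -0.3, -0.8]
opening: 0.0194
grip_force: 58.9
time_s: 32.98
tcp_pos: [0.5956, -0.0335, 0.1441]
tool_rot: [-180.0, 0.3, -6.5]
ft_force: [-0.3, -0.4, -0.6]
opening: 0.0195
grip_force: 58.9
turn [-0.    0.32  0.04] rows 1 | shift [0.0005 0.0013 0.0911] rows 2
```

```bash
python3 -m crank '{"offset":[[0,0.0013,0.03],[0,0,0.03],[0,0,0.025],[0,0,0.006],[0,0,0],[0,-0.017,0],[0,0,0],[0,0,0]],"dr":[[0,0.2,0],[0,0,0],[0,0,0],[0,0,0],[0,0,0],[0,0,0],[0,0,0],[0,0,0]],"fingers":[0,0,0,0,0,0,0,0]}' 60
python3 -m crank '{"offset":[[0,0,0],[0,0,0],[0,0,0],[0,0.017,-0.01],[0,0,-0.03],[0,0,-0.05],[0,0,-0.05],[0,0,0]],"dr":[[0,0,0],[0,0,0],[0,0,0],[0,0,0],[0,0,0],[0,0,0],[0,0,0],[0,0,0]],"fingers":[0.042,0.042,0.042,0.042,0.042,0.042,0.042,0.042]}' 60;python3 -c "
from h import *
snap('top','t5.png')
blank('top',(130,167,170,209))
st()"
```

```text
time_s: 33.98
tcp_pos: [0.5993, -0.0185, 0.0558]
tool_rot: [180.0, -0.2, -6.5]
ft_force: [1.1, -0.9, -1.2]
opening: 0.0197
grip_force: 58.9
time_s: 34.98
tcp_pos: [0.6, -0.0376, 0.2019]
tool_rot: [179.9, -0.8, -6.5]
ft_force: [-0.0, -0.7, -0.5]
opening: 0.0417
grip_force: 0.0
org [0.5437 0.4355] yaw 35.3 L 0.115 rect [114.  39.] n 305 zmax 0.027
{'time_s': 35.025, 'joint_pos': [-15.067, 13.758, 89.874, -0.031, 75.918, 81.491], 'tcp_pos': [0.598, -0.037, 0.199], 'tool_rot': [179.904, -0.44, -6.551], 'ft_force': [-1.094, -0.223, -1.358], 'opening': 0.042, 'grip_force': 0.0}
```

Brown has not moved. It goes head -x, using tool yaw 35 → 173.5.

```bash
python3 -m crank '{"offset":[[0,0,0],[0,0,0],[0,0,0],[0,0,0],[0,0,0]],"dr":[[0,0.4,-10.5],[0,0,-10.5],[0,0,-10.5],[0,0,-10.3],[0,0,0]],"fingers":[0.05,0.05,0.05,0.05,0.05]}' 60;python3 -c "
from h import *
go(.5404,.4332,.10,35.3)"
```

```text
time_s: 35.65
tcp_pos: [0.5958, -0.036, 0.1937]
tool_rot: [179.8, -0.3, 35.2]
ft_force: [-1.0, -0.1, 0.6]
opening: 0.0503
grip_force: 0.0
turn [ 0.21 -0.27 -0.15] rows 1 | shift [ 0.2259 -0.4149  0.0937] rows 9
```

```bash
python3 -m crank '{"offset":[[0.0226,-0.0415,0],[0.0226,-0.0415,0],[0.0226,-0.0415,0],[0.0226,-0.0415,0],[0.0226,-0.0415,0],[0.0226,-0.0415,0],[0.0226,-0.0415,0],[0.0226,-0.0415,0],[0.0226,-0.0415,0.03],[0.0226,-0.0415,0.03],[0,0,0.03],[0,0,0]],"dr":[[0,0,0],[0,0,0],[0,0,0],[0,0,0],[0,0,0],[0,0,0],[0,0,0],[0,0,0],[0,0,0],[0,0,0],[0,0,0],[0,0,0]],"fingers":[0.05,0.05,0.05,0.05,0.05,0.05,0.05,0.05,0.05,0.05,0.05,0.05]}' 60;
python3 -m crank '{"offset":[[0,0,0],[0,0,0]],"dr":[[0,0,0],[0,0,0]],"fingers":[0.05,0.05]}' 60;python3 -c "
from h import *
go(.5404,.4332,.005,35.3)"
```

```text
time_s: 37.15
tcp_pos: [0.5396, 0.4323, 0.0999]
tool_rot: [179.7, 0.1, 35.2]
ft_force: [-0.8, -0.4, 0.5]
opening: 0.0499
grip_force: 0.0
time_s: 37.4
tcp_pos: [0.5436, 0.4336, 0.1066]
tool_rot: [179.7, -0.6, 35.2]
ft_force: [0.3, -0.2, -1.0]
opening: 0.0499
grip_force: 0.0
turn [ 0.35 -0.57 -0.11] rows 1 | shift [-0.0029 -0.0016  0.1016] rows 2
```

```bash
python3 -m crank '{"offset":[[-0.002,-0.001,0.03],[0,0,0.03],[0,0,0.03],[0,0,0.006],[0,0,0],[0,0,0]],"dr":[[0.3,-0.4,0],[0,0,0],[0,0,0],[0,0,0],[0,0,0],[0,0,0]],"fingers":[0.05,0.05,0.05,0.05,0.05,0.05]}' 60;python3 -c "
from h import *
go(.5404,.4332,.005,35.3); snap('side','x.png')
p2,d2=snap('top','t6.png'); p=np.load('last_side.npz')['p']
a=cv2.resize(p[250:350,130:250],(480,400),interpolation=cv2.INTER_CUBIC); b=cv2.resize(p2[130:210,260:350],(320,284),interpolation=cv2.INTER_CUBIC)
o=np.zeros((400,800,3),np.uint8);o[:,:480]=a;o[:284,480:]=b;cv2.imwrite('pics/d.png',o[:,:,::-1])"
```

```text
time_s: 38.15
tcp_pos: [0.5418, 0.4339, 0.0107]
tool_rot: [180.0, -0.2, 35.3]
ft_force: [-0.6, -0.5, 0.4]
opening: 0.0502
grip_force: 0.0
turn [ 0.05 -0.19 -0.02] rows 1 | shift [-0.0015 -0.0002  0.0057] rows 1
```

View pics/d.png

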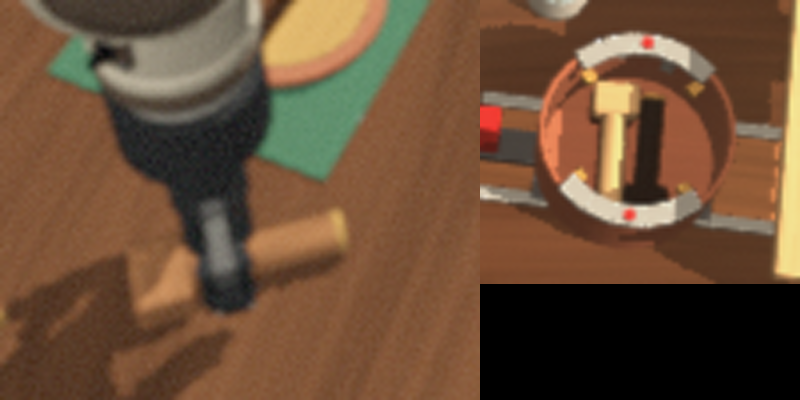

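The boxwood sits on the rosewood, and the gripper straddles the brown shank.

```bash
python3 -m crank '{"offset":[[-0.0015,0,0.0055],[0,0,0],[0,0,0],[0,0,0],[0,0,0],[0,0,0],[0,0,-0.04],[0,0,-0.05],[0,0,-0.05],[0,0,-0.05],[0,0,0]],"dr":[[0,0,0],[0,0,0],[0,0,0],[0,0,0],[0,0,0],[0,0,0],[0,0,0],[0,0,0],[0,0,0],[0,0,0],[0,0,0]],"fingers":[0.05,0.05,0,0,0,0,0,0,0,0,0]}' 60
python3 -m crank '{"offset":[[0,0,0],[0,0,0],[0,0,0],[0,0,0],[0,0,0],[0,0,0],[0,0,0],[0,0,0],[0,0,0],[0,0,0],[0,0,0],[0,0,0]],"dr":[[0,0,-10.6],[0,0,-10.6],[0,0,-10.6],[0,0,-10.6],[0,0,-10.6],[0,0,-10.6],[0,0,-10.6],[0,0,-10.6],[0,0,-10.6],[0,0,-10.6],[0,0,-10.6],[0,0,-10.6]],"fingers":[0,0,0,0,0,0,0,0,0,0,0,0]}'
python3 -m crank '{"offset":[[0,0,0],[0,0,0],[0,0,0]],"dr":[[0,0,-5.5],[0,0,-5.5],[0,0,0]],"fingers":[0,0,0]}'
python3 -c "
from h import *
x,y=drum(-.006,0);go(x,y,.2,173.5)"
```

```text
time_s: 39.62
tcp_pos: [0.5418, 0.4341, 0.1992]
tool_rot: [179.9, -0.6, 35.3]
ft_force: [-0.2, 0.5, -0.4]
opening: 0.0193
grip_force: 58.8
time_s: 41.12
tcp_pos: [0.5383, 0.432, 0.1908]
tool_rot: [-179.8, -0.1, 162.8]
ft_force: [-0.2, 0.3, -0.8]
opening: 0.0198
grip_force: 58.8
time_s: 41.5
tcp_pos: [0.5384, 0.4321, 0.1911]
tool_rot: [-179.9, -0.1, 173.4]
ft_force: [-0.2, 0.6, -0.7]
opening: 0.0198
grip_force: 58.8
turn [-0.12 -0.12 -0.07] rows 1 | shift [-0.0981 -0.4574 -0.0089] rows 8
```

```bash
python3 -m crank '{"offset":[[-0.0098,-0.0457,0],[-0.0098,-0.0457,0],[-0.0098,-0.0457,0],[-0.0098,-0.0457,0],[-0.0098,-0.0457,0],[-0.0098,-0.0457,0],[-0.0098,-0.0457,0],[-0.0098,-0.0457,0],[-0.0098,-0.0457,0],[-0.0098,-0.0457,0],[0,0,0.03],[0,0,0]],"dr":[[0,0,0],[0,0,0],[0,0,0],[0,0,0],[0,0,0],[0,0,0],[0,0,0],[0,0,0],[0,0,0],[0,0,0],[0,0,0],[0,0,0]],"fingers":[0,0,0,0,0,0,0,0,0,0,0,0]}' 60;
python3 -m crank '{"offset":[[0,0,0],[0,0,0.02],[0,0,0]],"dr":[[0,0,0],[0,0,0],[0,0,0]],"fingers":[0,0,0]}' 60;python3 -c "
from h import *
x,y=drum(-.006,0);go(x,y,.071,173.5)
st(); p,d=snap('side','x2.png');im=cv2.resize(p[60:200,180:300,::-1],(514,600),interpolation=cv2.INTER_CUBIC);cv2.imwrite('pics/e.png',im)"
```

```text
time_s: 43.0
tcp_pos: [0.5822, -0.0325, 0.1599]
tool_rot: [180.0, -0.4, 173.3]
ft_force: [-0.2, 0.7, 0.4]
opening: 0.0198
grip_force: 58.9
time_s: 43.38
tcp_pos: [0.584, -0.0318, 0.1428]
tool_rot: [-180.0, -0.1, 173.5]
ft_force: [0.1, 0.7, -0.2]
opening: 0.02
grip_force: 58.9
turn [-0.02 -0.09  0.03] rows 1 | shift [-0.0002 -0.0017  0.0718] rows 2
{'time_s': 43.375, 'joint_pos': [-14.933, 15.237, 94.716, -0.034, 70.135, -98.455], 'tcp_pos': [0.584, -0.032, 0.143], 'tool_rot': [-179.982, -0.092, 173.533], 'ft_force': [0.12, 0.75, -0.201], 'opening': 0.02, 'grip_force': 58.903}
```

View pics/e.png

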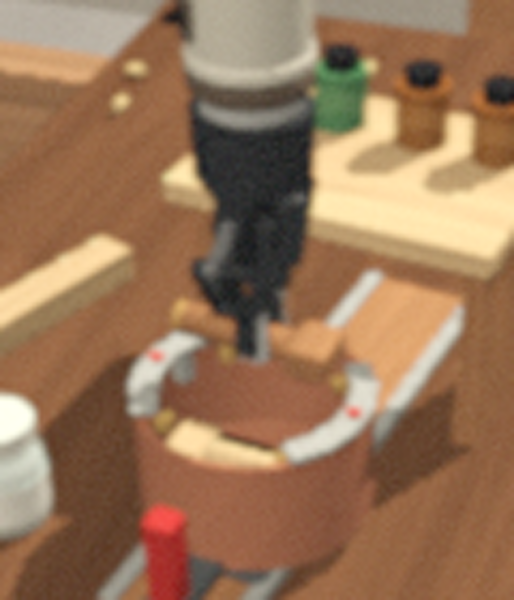

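The brown is level over the mouth. Lower it offset from the boxwood, shift under the pads and release.

```bash
python3 -m crank '{"offset":[[0,-0.0115,0],[0,0,0.02],[0,0,0.025],[0,0,0.02],[0,0,0.0075],[0,0,0],[0,0,0]],"dr":[[0,0,0],[0,0,0],[0,0,0],[0,0,0],[0,0,0],[0,0,0],[0,0,0]],"fingers":[0,0,0,0,0,0,0]}' 60;python3 -c "
from h import *
x,y=drum(-.006,-.021);go(x,y,.070,173.5)"
```

```text
time_s: 44.3
tcp_pos: [0.5839, -0.0444, 0.0714]
tool_rot: [-179.9, 0.1, 173.5]
ft_force: [-0.5, -0.6, -0.3]
opening: 0.0199
grip_force: 59.1
turn [-0.05  0.07 -0.01] rows 1 | shift [ 0.0011 -0.0102  0.0014] rows 1
```

```bash
python3 -m crank '{"offset":[[0,-0.005,0.0015],[0,-0.0055,0],[0,0,0],[0,0,0.005],[0,0,0.006],[0,0,0],[0,0,0]],"dr":[[0,0,0],[0,0,0],[0,0,0],[0,0,0],[0,0,0],[0,0,0],[0,0,0]],"fingers":[0,0,0,0,0,0,0]}' 60
python3 -m crank '{"offset":[[0,0,0],[0,0,0],[0,0,0],[0,0,-0.02],[0,0.02,-0.02],[0,0,-0.05],[0,0,-0.06],[0,0,0]],"dr":[[0,0,0],[0,0,0],[0,0,0],[0,0,0],[0,0,0],[0,0,0],[0,0,0],[0,0,0]],"fingers":[0.04,0.04,0.04,0.04,0.04,0.04,0.04,0.04]}' 60;python3 -c "
from h import *
st();snap('top','t7.png')
z=np.load('last_top.npz');W=cloud('top',z['d']);P=W[130:250,160:245].reshape(-1,3)
for lo,hi in [(.035,.055),(.012,.03)]:
    Q=P[(P[:,2]>lo)&(P[:,2]<hi)&(P[:,1]>.16)&(P[:,1]<.36)&(P[:,0]>.5)]; print(lo,len(Q),cv2.minAreaRect((Q[:,:2]*1000).astype(np.float32)),np.median(Q[:,2]))
"
```

```text
time_s: 45.18
tcp_pos: [0.5821, -0.0545, 0.058]
tool_rot: [-180.0, -0.0, 173.5]
ft_force: [-0.6, -0.2, -1.3]
opening: 0.0197
grip_force: 59.1
time_s: 46.18
tcp_pos: [0.5883, -0.0355, 0.2165]
tool_rot: [-179.8, 0.8, 173.5]
ft_force: [0.0, -0.8, 0.8]
opening: 0.04
grip_force: 0.0
{'time_s': 46.175, 'joint_pos': [-15.176, 11.196, 90.788, -0.034, 77.197, -98.673], 'tcp_pos': [0.588, -0.036, 0.217], 'tool_rot': [-179.844, 0.805, 173.505], 'ft_force': [0.003, -0.824, 0.836], 'opening': 0.04, 'grip_force': 0.0}
0.035 124 ((583.7988891601562, 261.554931640625), (82.69627380371094, 14.572248458862305), 82.68277740478516) 0.04027902983132048
0.012 491 ((625.9168090820312, 274.5134582519531), (207.41917419433594, 133.2894287109375), 16.094463348388672) 0.013320390631569312
```

```bash
python3 -m crank '{"offset":[[0,0,0],[0,0,0],[0,0,0],[0,0,0],[0,0,0],[0,0,0],[0,0,0],[0,0,0],[0,0,0],[0,0,0]],"dr":[[0,0,10.1],[0,0,10.1],[0,0,10.1],[0,0,10.1],[0,0,10.1],[0,0,10.1],[0,0,10.1],[0,0,10.1],[0,0,10.1],[0,0,0]],"fingers":[0.05,0.05,0.05,0.05,0.05,0.05,0.05,0.05,0.05,0.05]}' 60;python3 -c "
from h import *
go(.584,.2616,.10,82.6)"
```

```text
time_s: 47.48
tcp_pos: [0.5836, -0.0345, 0.2071]
tool_rot: [-179.9, 0.0, 82.7]
ft_force: [0.4, -0.4, -0.4]
opening: 0.0496
grip_force: 0.0
turn [-0.12  0.02  0.1 ] rows 1 | shift [ 0.2937 -0.0378  0.1071] rows 6
```

```bash
python3 -m crank '{"offset":[[0.042,-0.0054,0],[0.042,-0.0054,0],[0.042,-0.0054,0],[0.042,-0.0054,0],[0.042,-0.0054,0],[0.042,-0.0054,0],[0.0417,-0.0054,0.03],[0,0,0.05],[0,0,0.027],[0,0,0],[0,0,0],[0,0,0]],"dr":[[0,0,0],[0,0,0],[0,0,0],[0,0,0],[0,0,0],[0,0,0],[0,0,0],[0,0,0],[0,0,0],[0,0,0],[0,0,0],[0,0,0]],"fingers":[0.05,0.05,0.05,0.05,0.05,0.05,0.05,0.05,0.05,0.05,0.05,0.05]}' 60;python3 -c "
from h import *
go(.584,.2616,.018,82.6)
snap('top','t8.png'); snap('side','s8.png')
p=np.load('last_top.npz')['p'][130:210,260:350];q=np.load('last_side.npz')['p'][170:310,130:270]
o=np.zeros((400,800,3),np.uint8);o[:356,:400]=cv2.resize(p,(400,356),interpolation=cv2.INTER_CUBIC);o[:,400:]=cv2.resize(q,(400,400),interpolation=cv2.INTER_CUBIC);cv2.imwrite('pics/f.png',o[:,:,::-1])"
```

```text
time_s: 48.98
tcp_pos: [0.5862, 0.2616, 0.1032]
tool_rot: [179.8, -0.0, 82.6]
ft_force: [-0.4, 0.0, -0.2]
opening: 0.0496
grip_force: 0.0
turn [ 0.2  -0.04  0.02] rows 1 | shift [-0.0003 -0.0022  0.0852] rows 2
```

View pics/f.png

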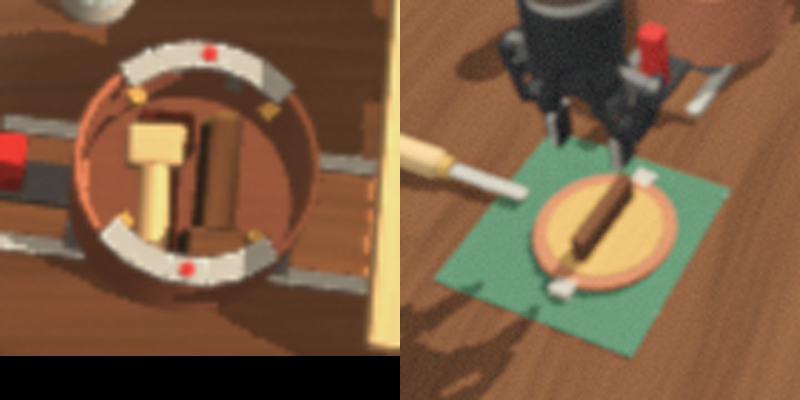

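All four blanks lie in the drum in two flat layers. By my count that was picture 15, one over the limit of 14, so I won't view any more and will check with numbers from here on.

```bash
python3 -c "
from h import *
W=cloud('top',np.load('last_top.npz')['d']).reshape(-1,3);r=np.hypot(W[:,0]-D[0],W[:,1]-D[1]);print('max z in drum',np.percentile(W[r<.05,2],[50,90,99,100]).round(3))"
python3 -m crank '{"offset":[[0,-0.002,0.03],[0,0,0.03],[0,0,0.02],[0,0,0.005],[0,0,0],[0,0,0],[0,0,0],[0,0,0],[0,0,0],[0,0,0]],"dr":[[0.2,0,0],[0,0,0],[0,0,0],[0,0,0],[0,0,0],[0,0,0],[0,0,0],[0,0,0],[0,0,0],[0,0,0]],"fingers":[0.05,0.05,0.05,0.05,0.05,0,0,0,0,0]}' 110
python3 -c "
from h import *
go(.584,.2616,.018,82.6)"
```

```text
max z in drum [0.059 0.065 0.068 0.069]
time_s: 50.32
tcp_pos: [0.5837, 0.2619, 0.0175]
tool_rot: [-179.9, -0.0, 82.6]
ft_force: [-1.6, -0.7, 5.2]
opening: 0.0118
grip_force: 108.4
turn [-0.07 -0.01 -0.01] rows 1 | shift [-0.0002  0.0004 -0.0005] rows 1
```

```bash
python3 -m crank '{"offset":[[0,0,-0.02],[0,0,-0.04],[0,0,-0.05],[0,0,-0.05],[0,0,-0.04],[0,0,0],[0,0,0]],"dr":[[0,0,0],[0,0,0],[0,0,0],[0,0,0],[0,0,0],[0,0,-0.9],[0,0,0]],"fingers":[0,0,0,0,0,0,0]}' 110
python3 -c "
from h import *
st();go(.590,-.0342,.2,83.5)"
```

```text
time_s: 51.2
tcp_pos: [0.5821, 0.2614, 0.214]
tool_rot: [-179.6, 0.1, 83.5]
ft_force: [-0.7, -0.1, -4.0]
opening: 0.0125
grip_force: 108.1
{'time_s': 51.2, 'joint_pos': [13.333, 19.283, 81.35, 0.038, 79.755, 19.823], 'tcp_pos': [0.582, 0.261, 0.214], 'tool_rot': [-179.623, 0.096, 83.504], 'ft_force': [-0.697, -0.092, -4.039], 'opening': 0.013, 'grip_force': 108.066}
turn [-0.38  0.1   0.  ] rows 1 | shift [-0.2928  0.0413  0.014 ] rows 5
```

```bash
python3 -m crank '{"offset":[[-0.025,0.0035,0],[-0.045,0.0063,0],[-0.05,0.0071,0],[-0.05,0.0071,0],[-0.05,0.0071,0],[-0.045,0.0063,0],[-0.0278,0.0039,0],[0,0,0.03],[0,0,0.02],[0,0,0],[0,0,0],[0,0,0]],"dr":[[0,0,0],[0,0,0],[0,0,0],[0,0,0],[0,0,0],[0,0,0],[0,0,0],[0,0,0],[0,0,0],[0,0,0],[0,0,0],[0,0,0]],"fingers":[0,0,0,0,0,0,0,0,0,0,0,0]}' 110
python3 -c "
from h import *
st();go(.590,-.0342,.1145,83.5)
snap('side','s9.png');snap('top','t9.png')
z=np.load('last_side.npz')['d'];W=cloud('side',z).reshape(-1,3);q=W[(np.hypot(W[:,0]-D[0],W[:,1]-D[1])<.08)&(W[:,2]>.142)&(W[:,2]<.157)]
print('disc',len(q),cv2.minAreaRect((q[:,:2]*1000).astype(np.float32)),np.percentile(q[:,2],[5,50,95]))"
```

```text
time_s: 52.7
tcp_pos: [0.5918, -0.0338, 0.1672]
tool_rot: [-179.9, 0.1, 83.5]
ft_force: [-0.5, 0.1, -3.1]
opening: 0.0116
grip_force: 107.7
{'time_s': 52.7, 'joint_pos': [-14.909, 14.84, 92.256, -0.063, 72.967, -8.412], 'tcp_pos': [0.592, -0.034, 0.167], 'tool_rot': [-179.929, 0.05, 83.521], 'ft_force': [-0.53, 0.122, -3.071], 'opening': 0.012, 'grip_force': 107.747}
turn [-0.07  0.05  0.02] rows 1 | shift [-0.0006 -0.0017  0.0527] rows 1
disc 29 ((575.245361328125, -23.648330688476562), (141.32150268554688, 83.93627166748047), 59.52124786376953) [0.15402264 0.15580206 0.156873  ]
```

```bash
python3 -c "
from h import *
W=cloud('side',np.load('last_side.npz')['d']).reshape(-1,3);q=W[(np.hypot(W[:,0]-D[0],W[:,1]-D[1])<.08)&(W[:,2]>.150)&(W[:,2]<.170)]
print(np.histogram(q[:,2],np.arange(.15,.171,.002)));q=q[(q[:,2]>.155)&(q[:,2]<.165)];print(len(q),q[:,:2].min(0),q[:,:2].max(0))"
python3 -m crank '{"offset":[[0,-0.0017,0.02],[0,0,0.02],[0,0,0.004],[0,0,0],[0,0,0]],"dr":[[0,0,0],[0,0,0],[0,0,0],[0,0,0],[0,0,0]],"fingers":[0,0,0,0,0]}' 110
python3 -c "
from h import *
go(.590,-.0342,.1145,83.5)"
```

```text
(array([  0,   2,  16,  25, 115, 384, 185,  12,  10,   7]), array([0.15 , 0.152, 0.154, 0.156, 0.158, 0.16 , 0.162, 0.164, 0.166,
       0.168, 0.17 ]))
732 [ 0.52904153 -0.10511254] [0.65130601 0.04205233]
time_s: 53.42
tcp_pos: [0.5898, -0.0339, 0.1229]
tool_rot: [-179.9, 0.0, 83.5]
ft_force: [0.3, 0.2, -3.1]
opening: 0.0119
grip_force: 107.8
turn [-0.11  0.04 -0.01] rows 1 | shift [-0.0002  0.0002  0.0084] rows 1
```

```bash
python3 -m crank '{"offset":[[0,0,0.004],[0,0,0.004],[0,0,0],[0,0,0]],"dr":[[0,0,0],[0,0,0],[0,0,0],[0,0,0]],"fingers":[0,0,0,0]}' 110
python3 -m crank '{"offset":[[0,0,0.004],[0,0,0.004],[0,0,0.002],[0,0,0]],"dr":[[0,0,0],[0,0,0],[0,0,0],[0,0,0]],"fingers":[0,0,0,0]}' 110
```

```text
time_s: 53.92
tcp_pos: [0.5894, -0.0338, 0.1144]
tool_rot: [-179.8, 0.0, 83.5]
ft_force: [-1.0, -0.4, 0.1]
opening: 0.0121
grip_force: 108.2
time_s: 54.42
tcp_pos: [0.5895, -0.0339, 0.1047]
tool_rot: [-179.8, 0.0, 83.5]
ft_force: [-3.7, 0.1, 7.5]
opening: 0.012
grip_force: 109.4
```

```bash
python3 -m crank '{"offset":[[0,0,0.0025],[0,0,0],[0,0,0]],"dr":[[0,0,0],[0,0,0],[0,0,0]],"fingers":[0,0,0]}' 110
python3 -m crank '{"offset":[[0,0,0],[0,0,0],[0,0,0],[0,0,0],[0,0,0],[0,0,0]],"dr":[[0,0,4],[0,0,9],[0,0,9],[0,0,9],[0,0,9],[0,0,5]],"fingers":[0,0,0,0,0,0]}' 110
python3 -c "
from h import *
print(arm.get_obs()['moment'])"
```

```text
time_s: 54.8
tcp_pos: [0.5895, -0.0339, 0.1025]
tool_rot: [-179.9, 0.0, 83.5]
ft_force: [-3.0, 0.2, 8.0]
opening: 0.0121
grip_force: 109.5
time_s: 55.55
tcp_pos: [0.5909, -0.0342, 0.1033]
tool_rot: [179.9, 0.0, 38.4]
ft_force: [-0.3, -0.2, 7.5]
opening: 0.0116
grip_force: 109.5
[0.14477852 0.12952341 0.42031286]
```

```bash
python3 -m crank '{"offset":[[0,0,0.0015],[0,0,0],[0,0,0],[0,0,0],[0,0,0],[0,0,0]],"dr":[[0,0,5],[0,0,9],[0,0,9],[0,0,9],[0,0,7],[0,0,0]],"fingers":[0,0,0,0,0,0]}' 110
python3 -c "
from h import *
print(arm.get_obs()['moment'])"
python3 -m crank '{"offset":[[0,0,0],[0,0,0],[0,0,0]],"dr":[[0,0,3],[0,0,3],[0,0,0]],"fingers":[0,0,0]}' 110
python3 -c "
from h import *
print(arm.get_obs()['moment'])"
```

```text
time_s: 56.3
tcp_pos: [0.5913, -0.0338, 0.1021]
tool_rot: [180.0, -0.1, -0.6]
ft_force: [-1.2, 0.9, 8.2]
opening: 0.012
grip_force: 109.6
[ 0.24405692 -0.2655058  -0.17928788]
time_s: 56.68
tcp_pos: [0.5913, -0.0339, 0.1021]
tool_rot: [180.0, -0.1, -6.5]
ft_force: [0.1, 1.2, 8.9]
opening: 0.0117
grip_force: 109.6
[ 0.26745214 -0.08232682  0.07284323]
```

```bash
for i in 1; do python3 -m crank '{"offset":[[0,0,0],[0,0,0],[0,0,0]],"dr":[[0,0,2.5],[0,0,0],[0,0,0]],"fingers":[0,0,0]}' 110; python3 -c "
from h import *
print(arm.get_obs()['moment'])"; done
python3 -m crank '{"offset":[[0,0,0],[0,0,0],[0,0,0]],"dr":[[0,0,2.5],[0,0,0],[0,0,0]],"fingers":[0,0,0]}' 110; python3 -c "
from h import *
print(arm.get_obs()['moment'])"
```

```text
time_s: 57.05
tcp_pos: [0.5913, -0.0339, 0.1021]
tool_rot: [180.0, -0.1, -9.0]
ft_force: [0.4, 0.6, 8.4]
opening: 0.0118
grip_force: 109.6
[ 0.26481682 -0.14942732  0.09007396]
time_s: 57.42
tcp_pos: [0.5914, -0.0339, 0.1021]
tool_rot: [180.0, -0.1, -11.5]
ft_force: [-0.2, 1.4, 8.4]
opening: 0.0117
grip_force: 109.6
[ 0.23574895 -0.13964696  0.07640901]
```

```bash
python3 -m crank '{"offset":[[0,0,0],[0,0,0],[0,0,0]],"dr":[[0,0,2],[0,0,0],[0,0,0]],"fingers":[0,0,0]}' 110; python3 -c "
from h import *
print(arm.get_obs()['moment'])
snap('side','s10.png')
W=cloud('side',np.load('last_side.npz')['d']).reshape(-1,3)
q=W[(np.hypot(W[:,0]-D[0],W[:,1]-D[1])<.05)&(W[:,2]>.112)&(W[:,2]<.130)];print(len(q))"
```

```text
time_s: 57.8
tcp_pos: [0.5914, -0.0336, 0.1021]
tool_rot: [180.0, -0.1, -13.4]
ft_force: [1.2, 2.4, 7.8]
opening: 0.0118
grip_force: 109.7
[ 0.39328937 -0.25970431  0.60274072]
143
```

Stop reached: the moment jumps at about -13°. Let it rise and see whether it stays captive.

```bash
python3 -m crank '{"offset":[[0,0,-0.003],[0,0,-0.003],[0,0,-0.0015],[0,0,0],[0,0,0]],"dr":[[0,0,-1],[0,0,0],[0,0,0],[0,0,0],[0,0,0]],"fingers":[0,0,0,0,0]}' 110
python3 -m crank '{"offset":[[0,0,-0.002],[0,0,-0.001],[0,0,0],[0,0,0]],"dr":[[0,0,0],[0,0,0],[0,0,0],[0,0,0]],"fingers":[0,0,0,0]}' 110
```

```text
time_s: 58.48
tcp_pos: [0.591, -0.0338, 0.1087]
tool_rot: [180.0, -0.1, -12.5]
ft_force: [5.1, 1.9, 4.1]
opening: 0.0119
grip_force: 108.9
time_s: 58.98
tcp_pos: [0.5908, -0.0338, 0.1105]
tool_rot: [-180.0, -0.1, -12.5]
ft_force: [8.5, 0.7, -1.4]
opening: 0.012
grip_force: 108.0
```

```bash
python3 -m crank '{"offset":[[0,0,0],[0,0,0],[0,0,0],[0,0,0],[0,0,-0.02],[0,0,-0.03],[0,0,-0.05],[0,0,-0.04],[0,0,0]],"dr":[[0,0,0],[0,0,0],[0,0,0],[0,0,0],[0,0,0],[0,0,0],[0,0,0],[0,0,0],[0,0,0]],"fingers":[0.045,0.045,0.045,0.045,0.045,0.045,0.045,0.045,0.045]}' 60
python3 -c "
from h import *
st();snap('side','s11.png')
W=cloud('side',np.load('last_side.npz')['d']).reshape(-1,3);r=np.hypot(W[:,0]-D[0],W[:,1]-D[1])
q=W[(r<.05)&(W[:,2]>.116)&(W[:,2]<.15)];print('bar',len(q),cv2.minAreaRect((q[:,:2]*1000).astype(np.float32)),np.percentile(q[:,2],[50,90,97]))
q=W[(r<.058)&(W[:,2]<.115)&(W[:,2]>.08)];print('disc z',np.percentile(q[:,2],[10,50,90]))
z0=cloud('side',cv2.imread('x') if 0 else np.load('last_side.npz')['d'])
"
```

```text
time_s: 60.1
tcp_pos: [0.5921, -0.0343, 0.257]
tool_rot: [179.9, -0.4, -12.5]
ft_force: [0.6, -0.4, -0.4]
opening: 0.0449
grip_force: 0.0
{'time_s': 60.1, 'joint_pos': [-14.95, 10.503, 86.979, -0.062, 82.107, 87.562], 'tcp_pos': [0.592, -0.034, 0.257], 'tool_rot': [179.921, -0.408, -12.503], 'ft_force': [0.623, -0.414, -0.404], 'opening': 0.045, 'grip_force': 0.0}
bar 209 ((589.7833862304688, -32.868553161621094), (17.780384063720703, 83.68035888671875), 76.82911682128906) [0.12917761 0.13427681 0.13498035]
disc z [0.10306102 0.10482942 0.10756937]
```

The bar top is at 0.134 and the disc top at 0.104–0.105, so the cover is locked at the stop. Now push the post with closed fingers.

```bash
python3 -m crank '{"offset":[[0,0,0],[0,0,0],[0,0,0],[0,0,0],[0,0,0],[0,0,0],[0,0,0],[0,0,0],[0,0,0],[0,0,0],[0,0,0]],"dr":[[0,0,-9.6],[0,0,-9.6],[0,0,-9.6],[0,0,-9.6],[0,0,-9.6],[0,0,-9.6],[0,0,-9.6],[0,0,-9.6],[0,0,-9.6],[0,0,-9.6],[0,0,0]],"fingers":[0,0,0,0,0,0,0,0,0,0,0]}' 60
python3 -c "
from h import *
st();x,y=drum(0,.19);go(x,y,.05,83.5)"
```

```text
time_s: 61.52
tcp_pos: [0.5889, -0.0336, 0.2494]
tool_rot: [-179.7, 0.0, 83.4]
ft_force: [-0.5, 0.4, 0.1]
opening: -0.0001
grip_force: 0.0
{'time_s': 61.525, 'joint_pos': [-14.959, 10.831, 87.452, -0.064, 82.032, -8.336], 'tcp_pos': [0.589, -0.034, 0.249], 'tool_rot': [-179.678, 0.017, 83.386], 'ft_force': [-0.486, 0.422, 0.062], 'opening': -0.0, 'grip_force': 0.0}
turn [-0.32  0.02 -0.11] rows 1 | shift [0.1895 0.0012 0.1994] rows 5
```

```bash
python3 -m crank '{"offset":[[0.047,0.0003,0],[0.047,0.0003,0],[0.047,0.0003,0],[0.0485,0.0003,0],[0,0,0],[0,0,0.05],[0,0,0.05],[0,0,0.05],[0,0,0.046],[0,0,0],[0,0,0]],"dr":[[0,0,0],[0,0,0],[0,0,0],[0,0,0],[0,0,0],[0,0,0],[0,0,0],[0,0,0],[0,0,0],[0,0,0],[0,0,0]],"fingers":[0,0,0,0,0,0,0,0,0,0,0]}' 60
python3 -c "
from h import *
st();x,y=drum(0,.155);go(x,y,.05,83.5)"
```

```text
time_s: 62.9
tcp_pos: [0.6129, 0.1539, 0.0563]
tool_rot: [-179.9, 0.0, 83.4]
ft_force: [0.5, 0.8, 0.1]
opening: -0.0
grip_force: 0.0
{'time_s': 62.9, 'joint_pos': [3.163, 27.745, 89.184, -0.005, 63.123, 9.761], 'tcp_pos': [0.613, 0.154, 0.056], 'tool_rot': [-179.949, 0.014, 83.405], 'ft_force': [0.478, 0.807, 0.113], 'opening': -0.0, 'grip_force': 0.0}
turn [-0.05  0.01 -0.09] rows 1 | shift [-0.0345 -0.0014  0.0063] rows 1
```

```bash
python3 -m crank '{"offset":[[-0.02,-0.0014,0.006],[-0.01,0,0],[-0.005,0,0],[-0.005,0,0],[-0.005,0,0],[-0.005,0,0],[0,0,0]],"dr":[[0,0,-0.1],[0,0,0],[0,0,0],[0,0,0],[0,0,0],[0,0,0],[0,0,0]],"fingers":[0,0,0,0,0,0,0]}' 60
python3 -m crank '{"offset":[[-0.01,0,0],[-0.01,0,0],[-0.01,0,0],[-0.01,0,0],[-0.01,0,0],[-0.01,0,0],[-0.01,0,0],[-0.01,0,0],[-0.01,0,0],[-0.01,0,0],[0,0,0]],"dr":[[0,0,0],[0,0,0],[0,0,0],[0,0,0],[0,0,0],[0,0,0],[0,0,0],[0,0,0],[0,0,0],[0,0,0],[0,0,0]],"fingers":[0,0,0,0,0,0,0,0,0,0,0]}'
python3 -c "
from h import *
x,y=drum(0,.147-.18);go(x,y,.05,83.5)"
```

```text
time_s: 63.78
tcp_pos: [0.6047, 0.1045, 0.0486]
tool_rot: [-179.8, 0.1, 83.6]
ft_force: [0.2, 2.0, 1.2]
opening: -0.0001
grip_force: 0.0
time_s: 65.15
tcp_pos: [0.5932, 0.0045, 0.0484]
tool_rot: [-179.8, 0.1, 83.6]
ft_force: [0.1, -0.7, 0.5]
opening: 0.0002
grip_force: 0.0
turn [-0.21  0.1   0.07] rows 1 | shift [-0.0719  0.0012 -0.0016] rows 2
```

```bash
python3 -m crank '{"offset":[[-0.01,0,0],[-0.01,0,0],[-0.01,0,0],[-0.01,0,0],[-0.01,0,0],[-0.008,0,0],[0,0,0]],"dr":[[0,0,0],[0,0,0],[0,0,0],[0,0,0],[0,0,0],[0,0,0],[0,0,0]],"fingers":[0,0,0,0,0,0,0]}'
python3 -c "
from h import *
x,y=drum(0,.147-.18);go(x,y,.05,83.5)
snap('side','s12.png');z=np.load('last_side.npz');W=cloud('side',z['d']);p=z['p'].astype(int);m=(p[...,0]>150)&(p[...,1]<60)&(p[...,2]<60)&(W[...,2]>.03)&(W[...,2]<.1)&(abs(W[...,1])<.15)&(W[...,0]>.5)
q=W[m];print(len(q),q.min(0),q.max(0),np.median(q,0))"
```

```text
time_s: 66.03
tcp_pos: [0.5869, -0.0528, 0.0484]
tool_rot: [-179.8, 0.1, 83.6]
ft_force: [-0.0, -0.3, -0.2]
opening: -0.0002
grip_force: 0.0
turn [-0.18  0.09  0.08] rows 1 | shift [-0.0141  0.0009 -0.0016] rows 1
5 [ 0.57783118 -0.06507699  0.03056787] [ 0.58482133 -0.06425644  0.04069924] [ 0.57807337 -0.06450321  0.03559954]
```

```bash
python3 -m crank '{"offset":[[-0.005,0,0],[-0.004,0,0],[-0.002,0,0],[0,0,0]],"dr":[[0,0,0],[0,0,0],[0,0,0],[0,0,0]],"fingers":[0,0,0,0]}'
python3 -m crank '{"offset":[[-0.002,0,0],[-0.001,0,0],[0,0,0]],"dr":[[0,0,0],[0,0,0],[0,0,0]],"fingers":[0,0,0]}'
```

```text
time_s: 66.58
tcp_pos: [0.5856, -0.0634, 0.0485]
tool_rot: [-179.8, 0.0, 83.6]
ft_force: [-0.9, 2.5, 1.2]
opening: -0.0002
grip_force: 0.0
time_s: 66.95
tcp_pos: [0.5854, -0.0649, 0.0484]
tool_rot: [-179.8, -0.1, 83.6]
ft_force: [1.4, 7.6, 0.9]
opening: -0.0002
grip_force: 0.0
```

```bash
python3 -m crank '{"offset":[[-0.002,0,0],[0,0,0],[0,0,0]],"dr":[[0,0,0],[0,0,0],[0,0,0]],"fingers":[0,0,0]}'
python3 -m crank '{"offset":[[-0.002,0,0],[0,0,0],[0,0,0],[0,0,0]],"dr":[[0,0,0],[0,0,0],[0,0,0],[0,0,0]],"fingers":[0,0,0,0]}'
```

```text
time_s: 67.32
tcp_pos: [0.5854, -0.0649, 0.0485]
tool_rot: [-179.8, -0.3, 83.6]
ft_force: [2.8, 15.5, 2.4]
opening: 0.0
grip_force: 0.0
time_s: 67.82
tcp_pos: [0.5854, -0.0648, 0.0485]
tool_rot: [-179.8, -0.4, 83.6]
ft_force: [4.3, 22.6, 3.7]
opening: -0.0
grip_force: 0.0
```

It is hard against the stop (force climbing, no motion). Retreat and check.

```bash
python3 -m crank '{"offset":[[0.01,0,0],[0.03,0,0],[0.05,0,0],[0.05,0,0],[0.05,0,-0.02],[0.02,0,-0.05],[0,0,-0.05],[0,0,-0.05],[0,0,0],[0,0,0]],"dr":[[0,0,0],[0,0,0],[0,0,0],[0,0,0],[0,0,0],[0,0,0],[0,0,0],[0,0,0],[0,0,0],[0,0,0]],"fingers":[0,0,0,0,0,0,0,0,0,0]}'
python3 -c "
from h import *
t0=cv2.imread('pics/t3.png')
old=np.load('last_top.npz')
W0=cloud('top',old['d']);p,d=snap('top','t13.png');W=cloud('top',d)
z=snap('side','s13.png');S=cloud('side',z[1]);p=z[0].astype(int)
m=(p[...,0]>150)&(p[...,1]<60)&(p[...,2]<60)&(S[...,2]>.03)&(S[...,2]<.1)&(abs(S[...,1])<.2)&(S[...,0]>.5)
q=S[m];print('post',len(q),q.min(0).round(4),q.max(0).round(4));
c=drum(0,-.18);r=np.hypot(S[...,0]-c[0],S[...,1]-c[1]);
q=S[(r<.05)&(S[...,2]>.115)&(S[...,2]<.15)];print('bar',len(q),q.mean(0),q[:,2].max() if len(q) else 0, cv2.minAreaRect((q[:,:2]*1000).astype(np.float32)) if len(q) else 0)
q=S[(r<.058)&(S[...,2]>.08)&(S[...,2]<.115)];print('disc z',len(q),np.percentile(q[:,2],[10,50,90]))
a=cv2.imread('pics/top0.png');b=cv2.resize(cv2.imread('pics/t13.png'),(768,576))
for n,(x0,y0,x1,y1) in dict(jar=(405,160,445,205),gouge=(312,145,338,215),plane=(540,335,592,392)).items():
  q=W[y0*2//3:y1*2//3,x0*2//3:x1*2//3].reshape(-1,3);q=q[q[:,2]>.012];o=W0[y0*2//3:y1*2//3,x0*2//3:x1*2//3].reshape(-1,3);o=o[o[:,2]>.012];print(n,len(q),q.mean(0).round(3),'before',len(o),o.mean(0).round(3))
st()"
```

```text
time_s: 69.08
tcp_pos: [0.6086, 0.138, 0.2175]
tool_rot: [-179.8, 0.1, 83.6]
ft_force: [0.3, -0.2, -1.4]
opening: 0.0001
grip_force: 0.0
post 88 [ 0.5725 -0.094   0.0313] [ 0.5923 -0.074   0.0915]
bar 37 [ 0.5603682  -0.20427253  0.11796479] 0.12258048501267471 ((567.388671875, -205.13705444335938), (6.327331066131592, 81.54248809814453), 80.33695220947266)
disc z 363 [0.10283481 0.10494581 0.10933638]
jar 486 [0.704 0.036 0.164] before 548 [0.692 0.03  0.19 ]
gouge 666 [0.559 0.18  0.5  ] before 268 [0.777 0.236 0.044]
plane 455 [ 0.372 -0.259  0.035] before 463 [ 0.371 -0.256  0.042]
{'time_s': 69.175, 'joint_pos': [1.733, 17.088, 83.836, -0.034, 79.493, 8.173], 'tcp_pos': [0.608, 0.138, 0.216], 'tool_rot': [-179.592, 0.092, 83.567], 'ft_force': [-0.203, 0.08, 0.626], 'opening': 0.0, 'grip_force': 0.0}
```

```bash
python3 -c "
from h import *
print(arm.close_job())"
```

```text
the job is handed in; nothing more can be done
None
```

The job is handed in at about 69 s: all four blanks are in the drum, the cover is locked again, and the drum is pushed home against its stop; the gouge's place was not confirmed at the end because the arm hid it, and I viewed 15 pictures, one over the 14 allowed.

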